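# Fit the return spring to the lever jig

### The arm

A 7-joint arm with a two-finger parallel gripper is mounted at the origin on a cart in front of the work surface, level with it; the furniture and walls round the work are solid. World frame = base frame: x ahead of the robot, y to its left, z up, the work surface at z = 0. Lengths are in m, angles in degrees, forces in N, time in s.
With the tool pointing down it reaches from about 0.425 to 0.975 m from the base axis. Payload 16.7 kg.
Tool frame: the origin (TCP) lies at the centre of the arm's flange, where the gripper is bolted on; the fingertips stand 173 mm ahead of it and the grasp point (between the pads) lies 155 mm ahead of it; x points along the fingers, z is the direction in which the jaws open and shut, and the axes are right-handed (so a half turn about x gives the same grasp; the last joint's range is limited). The gripper opens to 85 mm and grips with 20 to 120 N. Pads are 22 mm wide; open, the fingers measure 114 mm over their backs; the gripper's body (76 mm by 85 mm) begins 54 mm behind the grasp point. The pads swing forward as they close: fully open they stand 13 mm farther back than shut.
Start: joints at [-80.816, 24.414, 4.234, 92.017, -1.954, 63.644, -3.845], TCP at [0.206, 0.643, 0.405] pointing down, gripper open.
Joint ranges: [-163.25, 163.25], [-28.42, 122.38], [-70.27, 78.77], [12.13, 141.07], [-58.53, 238.53], [9.26, 117.41], [-156.51, 156.51]. Speed limits (degrees/s): [108.29, 108.29, 136.94, 136.94, 172.46, 172.46, 172.46].

### API

Orientations are given as a 3x3 rotation matrix whose columns are the frame's x, y, z axes.
In Python, from workcell import robot gives the robot as it stands. The module is installed in compiled form; this text tells all that it offers.
- The arm moves only by the shell command python3 -m creep 'ROWS' [FORCE]. ROWS is JSON, a list of rows, each a list of 7 numbers: the shift along the tool's x, y, z each as a share of 0.05 m, from -1 to 1, then the turn, a rotation vector about the tool's x, y, z each as a share of 4 degrees, from -1 to 1, then the gripper's target within -1 to 1 (fully open at 1, half-way at 0, shut at -1). A call has exactly 10 rows; each row shifts and turns the pose as measured when the row begins, along the tool's axes as they then stand; what a row does not reach is not made up. A row lasts 1/10 s, in which the tool goes at most 50 mm and 8.59 degrees, less where a joint would pass 70% of its speed; a pose out of reach is approached as far as the arm can. A call with a number of a shift or a turn outside -1 to 1 is refused whole. A call with a gripper value outside its range is refused whole. The fingers move at their own pace and stop on an object; FORCE is the grip in N (left out, the last holds). Time passes only in rows, so rows that do not move let the fingers close, or fill a call up. It gives the time, the measured TCP pose, the force and the opening at its end, in the units of the state.
- robot.sense(): the state, without advancing time (a new reading comes with each control period).
- robot.read_camera(name): name is "scene" or "top" or "wrist"; returns a dict with "image" (420x560x3 uint8, blue, green, red), "depth" (420x560 float32, m along the optical axis (not along the pixel's ray), 0 where there is no reading), "intrinsics" (3x3 intrinsics, pixels), "R" (3x3) and "t" (3): a world point X has camera coordinates R X + t; the wrist camera has in their place "tool_from_camera" (4x4, takes a point from camera to tool coordinates, whose origin is the TCP and whose axes are the tool frame's). Camera axes: x right, y down, z forward; pixel columns grow to the right and rows downward; lengths in m; the calibration is good to about 2 mm. A picture is of the moment at which its call begins: read the wrist's pose just before it.
- robot.close_job(): hands the job in, once; it reports no verdict.
The state is a dict: "t": time; "joint_pos": joint angles; "joint_velocities": joint speeds; "effort": joint torques, N m; "ee_pos": TCP position; "ee_rot": TCP orientation; "wrist_force": force on the tool from outside, world axes, zero at the start; "wrist_torque": the same for the moment, N m; "width": finger opening in m.
Only numpy, scipy, OpenCV 4.12 (cv2) and the standard library are available. Lean on these libraries where they do the work, as an engineer would, in place of code of your own. Each camera call takes 0.05 s, during which the arm holds its last target.

### The job

Fit the loose return spring to the lever jig: feel for the hole in the steel plate with the spring's hook and push the hook down through it, then stretch the spring by its orange tab and drop its eye fully down onto the post on the blue lever. Let go so that the spring stays hooked at both ends, under tension, and holds the lever back against its stop; leave the other things on the bench where they are.

Things in the scene. Friction and masses are not known exactly. Their poses are not given: they have to be found in the camera images.
- jig: Lever jig, screwed to the bench. Grey base plate 252 x 125 x 8 mm. Origin at bench height, straight below point plate_mid; z up, x runs from the steel hole plate towards the lever's post. The lever's pivot is at x = 175, y = -70 mm. The hole plate lies on two aluminium cheeks 23 mm high, 30 mm apart inside, with free space between them down to 8 mm above the bench.
- plate_mid (a point): Middle of the hole's adjustment range, on the steel plate's top, 38 mm above the bench. Plate: 84 mm along jig x, 46 along y, 8 thick. One through hole, 13 mm long (x), 10 mm wide (y), centred on jig y = 0; the plate is clamped so that the hole's centre lies anywhere from 10 mm before to 10 mm beyond this point along jig x: not reported, to be felt or seen. It does not give.
- lever (a joint): Angle of the blue lever about its upright pivot (rad). 0 = against its stop, post nearest to the hole plate (at jig x = 175, y = 0 mm); it grows, up to 0.45, as the post swings away (70 mm radius, so about 70 mm per rad along jig +x). It turns easily (about 0.6 N at the post), is slowed by a damper, and starts swung a little out.
- post (a point): Steel post on the lever's end: this point is the foot of the post, at the centre of the flat blue shoulder (22 mm diameter) on which the eye must sit, 38 mm above the bench. The post is 10 mm in diameter and 15 mm tall above the shoulder, its upper 4 mm tapered.
- spring: Loose tension spring, 163 mm long, 0.18 kg. Origin on its axis at the hook end; x along the axis to the eye, z up as it lies (29 mm above the bench, on hook tip and tab foot). Along x: hook leg, 6 mm round, down from the origin; dark block at 7 to 21 mm, underside 8 mm below the axis; coil 20 mm thick to 104 mm; orange tab at 119 mm and eye ring at 147 mm, both plus stretch. It does not bend.
- hook_tip (a point): Centre of the rounded end (3 mm radius) of the hook leg, 5.5 mm along x and 26 mm below the spring's origin, so the leg leans 12 degrees with its tip towards the eye.
- eye (a joint): Stretch of the spring (m): 0 at rest (coils closed), end stop at 0.075. Tension = 1.8 N + 220 N/m x stretch. Fitted with the lever home it is between 0.013 and 0.037, according to where the hole plate is clamped.
- eye_ring (a point): Centre of the eye ring: hole 16 mm, outside 26 mm in diameter, 8 mm high, hole axis = spring z; fully seated on the post's shoulder this point is 4 mm above point post.
- pull_tab (a point): Grip point of the orange pull tab, 28 mm before the eye ring along spring x, on the spring's axis: an upright plate 30 mm along the spring, 12 mm thick across it, from 29 mm below this point to 14 mm above it; its lowest 4 mm widen to a foot 26 mm across.
- grease_tin: Bystander: round pale grease tin, 53 mm diameter, 26 mm high; origin at its underside.
- loupe: Bystander: small black and white stand loupe, 40 mm diameter, 43 mm high; origin at its underside.
- specimen_mount: Bystander: black round specimen mount, 30 mm diameter, 18 mm high; origin at its underside.

How it is judged:
By the outcome, as a careful person would: the job done as asked, in the order asked, and still so for the second after the job is handed in, with the robot touching nothing.
It also fails if it takes over 48 s, if anything falls off the work surface, if the arm or the gripper's body presses on something with over 40 N, if the wrist force passes 120 N, or if a joint passes its speed limit or range.

## Working session

There is one attempt and no reset: what is moved stays moved. The work goes in short steps, Python scripts to look and compute and a shell command to move; the robot and the scene stay as the last step left them, time stands still between calls to the robot, and variables do not carry over. Pictures are saved under pics/ and viewed, and the job is handed in when it is done.

```bash
mkdir -p pics; ls; cat > h.py <<'E'
import numpy as np, cv2
from workcell import robot
def cam(n,save=None):
    s=robot.sense(); c=robot.read_camera(n)
    if n=="wrist":
        T=np.eye(4);T[:3,:3]=np.array(s["ee_rot"]);T[:3,3]=s["ee_pos"]
        M=T@np.array(c["tool_from_camera"]); Rw=M[:3,:3]; o=M[:3,3]
    else:
        R=np.array(c["R"]);t=np.array(c["t"]).ravel(); Rw=R.T; o=-R.T@t
    c["Rw"]=Rw;c["o"]=o;c["K"]=np.array(c["intrinsics"])
    if save: cv2.imwrite("pics/"+save,c["image"])
    return c
def ray(c,u,v):
    d=c["Rw"]@np.linalg.inv(c["K"])@np.array([u,v,1.]); return c["o"],d
def onz(c,u,v,z):
    o,d=ray(c,u,v); return o+d*(z-o[2])/d[2]
def proj(c,X):
    p=c["K"]@(c["Rw"].T@(np.array(X)-c["o"])); return p[:2]/p[2]
def pt(c,u,v):
    o,d=ray(c,u,v); return o+d*c["depth"][int(round(v)),int(round(u))]
E
python3 - <<'E'
from h import *
s=robot.sense();print(s)
for n in("top","scene","wrist"):
    c=cam(n,n+"0.png");print(n,c["o"].round(3),c["Rw"].round(2).tolist(),c["K"].round(1).tolist())
    np.savez("%s0.npz"%n,**{k:c[k] for k in("image","depth","Rw","o","K")})
print(robot.sense()["t"])
E
```

```text
pics
{'t': 0.0, 'joint_pos': array([-80.81696259,  24.4513708 ,   4.22907718,  92.05169142,
        -1.95233892,  63.64455005,  -3.84659819]), 'joint_velocities': array([-0.06249516, -0.02840726,  0.07445416,  0.00162309, -0.07469336,
       -0.06535017, -0.01193689]), 'effort': array([ 1.65920952e-03, -9.49879503e+01,  3.76096621e+00, -4.63525665e+01,
        1.92833820e-02,  1.00875375e-02,  2.56974738e-05]), 'ee_pos': array([0.20570755, 0.64269903, 0.40399349]), 'ee_rot': array([[-2.99967877e-04, -9.52396289e-01,  3.04862624e-01],
       [-1.28367353e-03,  3.04862753e-01,  9.52395430e-01],
       [-9.99999131e-01, -1.05656044e-04, -1.31401494e-03]]), 'wrist_force': array([ 0.2930749 , -0.05644671, -0.6282514 ]), 'wrist_torque': array([-0.02280336, -0.02000791, -0.0267013 ]), 'width': 0.08547951514928935}
top [ 0.49  -0.033  0.994] [[0.01, -1.0, 0.05], [-1.0, -0.01, -0.03], [0.03, -0.05, -1.0]] [[409.9, 0.0, 277.6], [0.0, 409.9, 208.0], [0.0, 0.0, 1.0]]
scene [ 0.014 -0.656  1.026] [[0.77, -0.49, 0.42], [-0.64, -0.59, 0.49], [0.0, -0.65, -0.76]] [[522.2, 0.0, 278.6], [0.0, 522.2, 211.5], [0.0, 0.0, 1.0]]
wrist [0.142 0.664 0.374] [[0.31, 0.92, 0.26], [0.95, -0.29, -0.08], [-0.0, 0.27, -0.96]] [[327.4, 0.0, 277.3], [0.0, 327.4, 213.1], [0.0, 0.0, 1.0]]
0.15
```

View pics/top0.png

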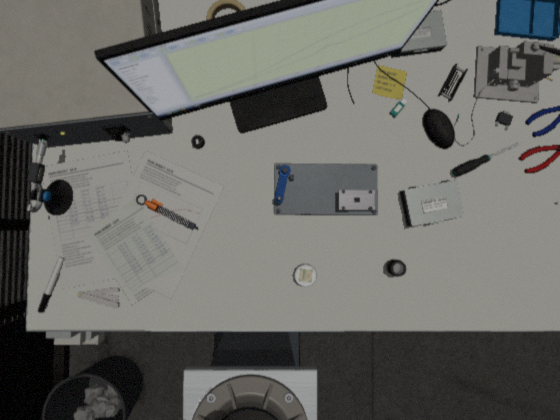

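View pics/scene0.png

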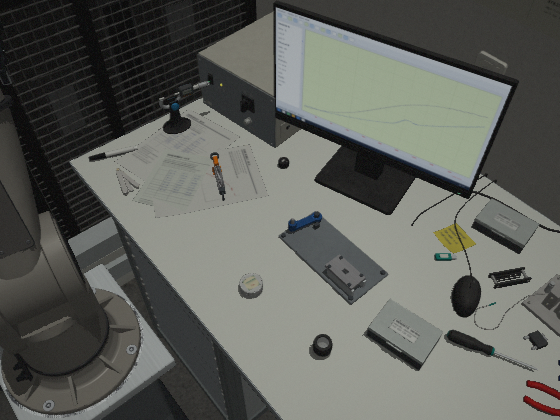

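View pics/wrist0.png

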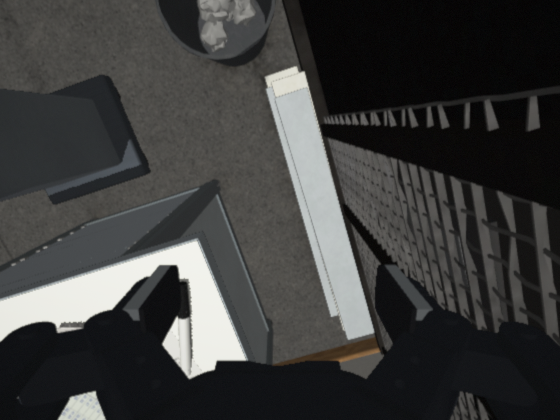

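```bash
python3 - <<'E'
from h import *
c=dict(np.load("top0.npz"));im=c["image"]
a=im[180:245,120:215];b=im[155:225,265:385]
f=lambda x:np.clip(cv2.resize(x,None,fx=6,fy=6,interpolation=cv2.INTER_CUBIC).astype(float)*1.6,0,255).astype(np.uint8)
cv2.imwrite("pics/z1.png",f(a));cv2.imwrite("pics/z2.png",f(b))
c=dict(np.load("scene0.npz"));im=c["image"]
cv2.imwrite("pics/z3.png",np.hstack([f(im[145:207,195:245]),f(im[205:305,275:390])[0:372]]))
E
```

```text
(no output)
```

View pics/z1.png

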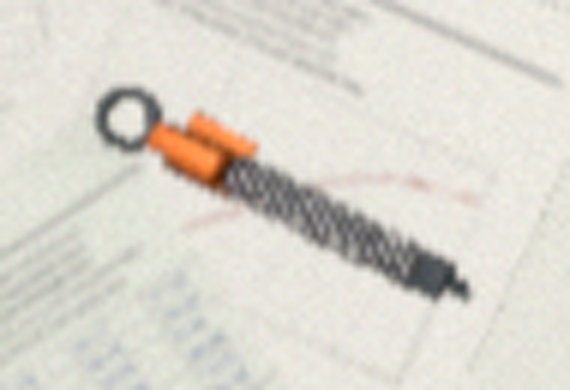

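View pics/z2.png

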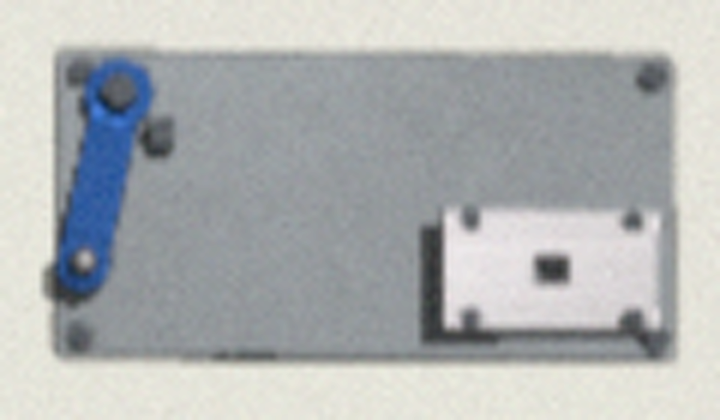

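View pics/z3.png

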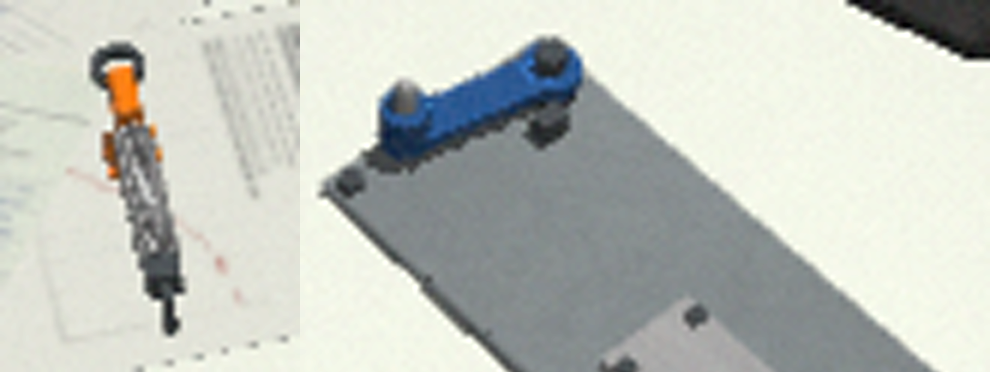

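```bash
python3 - <<'E'
from h import *
T=dict(np.load("top0.npz"));S=dict(np.load("scene0.npz"))
def tri(a,b):
    o1,d1=ray(T,*a);o2,d2=ray(S,*b)
    A=np.array([d1,-d2]).T;l=np.linalg.lstsq(A,o2-o1,rcond=None)[0]
    p,q=o1+d1*l[0],o2+d2*l[1];return ((p+q)/2).round(4),np.linalg.norm(p-q).round(4)
t1=lambda u,v:(120+u/6-.4,180+v/6-.4); t2=lambda u,v:(265+u/6-.4,155+v/6-.4)
s1=lambda u,v:(195+u/6-.4,145+v/6-.4); s2=lambda u,v:(275+(u-300)/6-.4,205+v/6-.4)
print("ring",tri(t1(128,119),s1(117,66)))
print("block",tri(t1(430,276),s1(165,275)))
print("hook",tri(t1(462,290),s1(170,298)))
print("posttip",tri(t2(84,259),s2(404,84)))
print("pivot",tri(t2(120,90),s2(550,48)))
for n,p,z in [("ring",t1(128,119),.033),("block",t1(430,276),.037),("hole",t2(552,269),.038),("posttip",t2(84,259),.053)]:
    print(n,onz(T,*p,z).round(4),pt(T,*p).round(4))
# plate corners by mask
hsv=cv2.cvtColor(T["image"],cv2.COLOR_BGR2HSV)
for (u,v) in [(445,209),(658,209),(662,325),(445,325)]:
    print("pl",onz(T,*t2(u,v),.038).round(4),pt(T,*t2(u,v)).round(4))
for (u,v) in [(58,52),(672,62),(672,356),(58,352)]:
    print("base",onz(T,*t2(u,v),.008).round(4))
E
```

```text
ring (array([0.5524, 0.2604, 0.0249]), np.float64(0.0003))
block (array([0.4926, 0.1416, 0.0241]), np.float64(0.0017))
hook (array([0.4869, 0.1294, 0.0237]), np.float64(0.0008))
posttip (array([ 0.5576, -0.0617,  0.0483]), np.float64(0.0005))
pivot (array([ 0.6257, -0.076 ,  0.0321]), np.float64(0.0002))
ring [0.5518 0.2581 0.033 ] [5.539e-01 2.679e-01 5.000e-04]
block [0.4919 0.1398 0.037 ] [0.4919 0.1392 0.0405]
hole [ 0.5565 -0.2457  0.038 ] [ 0.5586 -0.2525  0.0073]
posttip [ 0.5575 -0.0618  0.053 ] [ 0.5576 -0.0618  0.0518]
pl [ 0.5796 -0.2035  0.038 ] [ 0.5827 -0.2094  0.0048]
pl [ 0.5805 -0.2875  0.038 ] [ 0.5834 -0.2958  0.0069]
pl [ 0.5349 -0.289   0.038 ] [ 0.5362 -0.2965  0.0099]
pl [ 0.5341 -0.2036  0.038 ] [ 0.5342 -0.2039  0.0363]
base [ 0.6442 -0.052   0.008 ]
base [ 0.6433 -0.3014  0.008 ]
base [ 0.5238 -0.3011  0.008 ]
base [ 0.5232 -0.053   0.008 ]
```

```bash
cat > go.py <<'E'
import sys,numpy as np
from scipy.spatial.transform import Rotation as Ro
from workcell import robot
def Rt(yawdeg,pitch=0):
    """tool y horizontal at world yaw, tool x down; pitch>0 : raises tool y (eye end up)"""
    a=np.radians(yawdeg);y=np.array([np.cos(a),np.sin(a),0]);x=np.array([0,0,-1.]);z=np.cross(x,y)
    R=np.array([x,y,z]).T
    return R@Ro.from_rotvec([0,0,-np.radians(pitch)]).as_matrix()
def plan(p,R,n,g):
    s=robot.sense();P=np.array(s["ee_pos"]);Q=np.array(s["ee_rot"])
    rv=Ro.from_matrix(Q.T@R).as_rotvec(degrees=True)
    d=np.array(p)-P
    for i in range(n):
        Qi=Q@Ro.from_rotvec(rv*i/n,degrees=True).as_matrix()
        r=list((Qi.T@d/n/.05).round(2))+list((rv/n/4).round(2))+[g]
        print("["+",".join("%g"%(v+0) for v in r)+"]",end=",\n" if i<n-1 else "\n")
    print("dist",np.linalg.norm(d).round(4),"rv",rv.round(1))
def g2p(gp,R,l=.155): return np.array(gp)-R[:,0]*l
E
python3 - <<'E'
from go import *
R=Rt(63);print(R.round(2).tolist())
print((Rt(90,5)).round(2).tolist())
plan([.535,.225,.33],R,26,0)
E
```

```text
[[0.0, 0.45, 0.89], [0.0, 0.89, -0.45], [-1.0, 0.0, 0.0]]
[[-0.0, 0.0, 1.0], [-0.09, 1.0, -0.0], [-1.0, -0.09, 0.0]]
[0.06,-0.34,-0.23,0.95,0,0,0],
[0.06,-0.35,-0.21,0.95,0,0,0],
[0.06,-0.37,-0.18,0.95,0,0,0],
[0.06,-0.38,-0.16,0.95,0,0,0],
[0.06,-0.39,-0.13,0.95,0,0,0],
[0.06,-0.4,-0.11,0.95,0,0,0],
[0.06,-0.4,-0.08,0.95,0,0,0],
[0.06,-0.41,-0.05,0.95,0,0,0],
[0.06,-0.41,-0.02,0.95,0,0,0],
[0.06,-0.41,0,0.95,0,0,0],
[0.06,-0.41,0.03,0.95,0,0,0],
[0.06,-0.41,0.06,0.95,0,0,0],
[0.06,-0.4,0.08,0.95,0,0,0],
[0.06,-0.39,0.11,0.95,0,0,0],
[0.06,-0.39,0.14,0.95,0,0,0],
[0.06,-0.38,0.16,0.95,0,0,0],
[0.06,-0.36,0.19,0.95,0,0,0],
[0.06,-0.35,0.21,0.95,0,0,0],
[0.06,-0.34,0.23,0.95,0,0,0],
[0.06,-0.32,0.25,0.95,0,0,0],
[0.06,-0.3,0.28,0.95,0,0,0],
[0.06,-0.28,0.3,0.95,0,0,0],
[0.06,-0.26,0.31,0.95,0,0,0],
[0.06,-0.24,0.33,0.95,0,0,0],
[0.06,-0.22,0.35,0.95,0,0,0],
[0.06,-0.2,0.36,0.95,0,0,0]
dist 0.537 rv [99.2 -0.   0.1]
```

```bash
sed -i 's/-np.radians(pitch)/np.radians(pitch)/' go.py
python3 -m creep '[[0.06,-0.34,-0.23,1,0,0,0],[0.06,-0.35,-0.21,1,0,0,0],[0.06,-0.37,-0.18,1,0,0,0],[0.06,-0.38,-0.16,1,0,0,0],[0.06,-0.39,-0.13,1,0,0,0],[0.06,-0.4,-0.11,1,0,0,0],[0.06,-0.4,-0.08,1,0,0,0],[0.06,-0.41,-0.05,1,0,0,0],[0.06,-0.41,-0.02,1,0,0,0],[0.06,-0.41,0,1,0,0,0]]' 100
python3 - <<'E'
from go import *
plan([.535,.225,.33],Rt(63),16,0)
E
```

```text
t: 1.15
ee_pos: [0.3305, 0.4735, 0.3707]
ee_rot: [[-0.003, -0.515, 0.857], [-0.004, 0.857, 0.515], [-1.0, -0.002, -0.004]]
wrist_force: [0.2, 0.4, 0.3]
width: 0.0428
[0.05,-0.4,0.06,0.91,0,0,0],
[0.05,-0.39,0.08,0.91,0,0,0],
[0.05,-0.39,0.11,0.91,0,0,0],
[0.05,-0.38,0.13,0.91,0,0,0],
[0.05,-0.37,0.16,0.91,0,0,0],
[0.05,-0.36,0.18,0.91,0,0,0],
[0.05,-0.35,0.2,0.91,0,0,0],
[0.05,-0.33,0.22,0.91,0,0,0],
[0.05,-0.32,0.24,0.91,0,0,0],
[0.05,-0.3,0.26,0.91,0,0,0],
[0.05,-0.29,0.28,0.91,0,0,0],
[0.05,-0.27,0.3,0.91,0,0,0],
[0.05,-0.25,0.32,0.91,0,0,0],
[0.05,-0.23,0.33,0.91,0,0,0],
[0.05,-0.21,0.35,0.91,0,0,0],
[0.05,-0.18,0.36,0.91,0,0,0]
dist 0.3244 rv [58.  -0.2  0.2]
```

```bash

python3 -m creep '[[0.05,-0.4,0.06,1,0,0,0],[0.05,-0.4,0.08,1,0,0,0],[0.05,-0.4,0.11,1,0,0,0],[0.05,-0.4,0.14,1,0,0,0],[0.05,-0.4,0.17,1,0,0,0],[0.05,-0.4,0.19,1,0,0,0],[0.05,-0.38,0.22,1,0,0,0],[0.05,-0.37,0.25,1,0,0,0],[0.05,-0.36,0.28,1,0,0,0],[0.05,-0.35,0.3,1,0,0,0]]'
python3 - <<'E'
from go import *
plan([.535,.225,.33],Rt(63),10,0)
E
```

```text
t: 2.15
ee_pos: [0.4671, 0.2862, 0.344]
ee_rot: [[-0.003, 0.205, 0.979], [-0.004, 0.979, -0.205], [-1.0, -0.005, -0.002]]
wrist_force: [1.0, -0.2, -0.2]
width: 0.0428
[0.03,-0.09,0.16,0.38,0,0.01,0],
[0.03,-0.09,0.16,0.38,0,0.01,0],
[0.03,-0.08,0.16,0.38,0,0.01,0],
[0.03,-0.08,0.16,0.38,0,0.01,0],
[0.03,-0.07,0.17,0.38,0,0.01,0],
[0.03,-0.07,0.17,0.38,0,0.01,0],
[0.03,-0.07,0.17,0.38,0,0.01,0],
[0.03,-0.06,0.17,0.38,0,0.01,0],
[0.03,-0.06,0.17,0.38,0,0.01,0],
[0.03,-0.05,0.18,0.38,0,0.01,0]
dist 0.0925 rv [15.2 -0.1  0.3]
```

```bash

python3 -m creep '[[0.1,-0.09,0.18,0.55,0,0,0],[0.15,-0.09,0.2,0.55,0,0,0],[0.2,-0.09,0.2,0.55,0,0,0],[0.2,-0.08,0.2,0.55,0,0,0],[0.2,-0.08,0.2,0.55,0,0,0],[0.2,-0.08,0.2,0.55,0,0,0],[0.1,-0.07,0.2,0.45,0,0,0],[0.1,-0.07,0.2,0.2,0,0,0],[0,-0.02,0.1,0,0,0,0],[0,0,0,0,0,0,0]]'
python3 - <<'E'
from h import *
c=cam("wrist","w1.png");np.savez("w1.npz",**{k:c[k] for k in("image","depth","Rw","o","K")})
E
```

```text
t: 3.15
ee_pos: [0.5407, 0.2171, 0.2741]
ee_rot: [[-0.005, 0.49, 0.872], [-0.007, 0.872, -0.49], [-1.0, -0.008, -0.001]]
wrist_force: [0.4, -0.1, -0.1]
width: 0.043
```

View pics/w1.png

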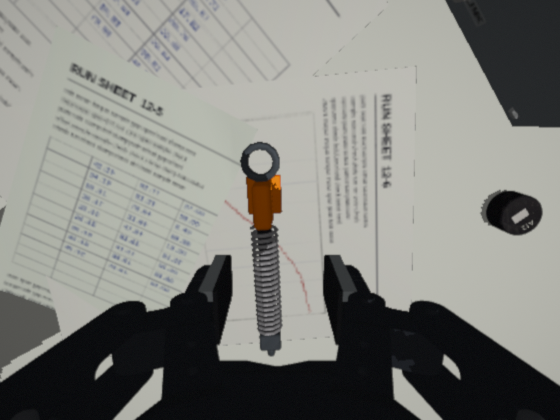

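```bash
python3 - <<'E'
from h import *
from go import *
c=dict(np.load("w1.npz"));im=c["image"]
hsv=cv2.cvtColor(im,cv2.COLOR_BGR2HSV)
m=((hsv[...,0]<20)&(hsv[...,1]>140)&(hsv[...,2]>60)).astype(np.uint8)
ys,xs=np.nonzero(m);print("orange",xs.min(),xs.max(),ys.min(),ys.max())
g=cv2.cvtColor(im,cv2.COLOR_BGR2GRAY);d=(g<75).astype(np.uint8)
sub=d[138:184,238:284];cs,h=cv2.findContours(sub,cv2.RETR_CCOMP,cv2.CHAIN_APPROX_NONE)
for k,q in enumerate(cs):
    if len(q)>=20: print(np.array(cv2.fitEllipse(q)[0])+[238,138],cv2.fitEllipse(q)[1],h[0][k][3])
cv2.imwrite("pics/w1z.png",cv2.resize(im[130:370,215:320],None,fx=2.5,fy=2.5,interpolation=2))
for u,v,z in [(260,161,.033),(270.5,350,.037),(270,341,.037),(267,240,.039)]:
    print(u,v,onz(c,u,v,z).round(4),pt(c,u,v).round(4))
A=onz(c,260,161,.033);B=onz(c,270,341,.037);print(np.degrees(np.arctan2(*(A-B)[[1,0]])),np.linalg.norm(A-B))
# triangulate with top
T=dict(np.load("top0.npz"))
for a,b in [((140.9,199.4),(260,161)),((191.3,225.6),(270,341))]:
    o1,d1=ray(T,*a);o2,d2=ray(c,*b);l=np.linalg.lstsq(np.array([d1,-d2]).T,o2-o1,rcond=None)[0];print((o1+d1*l[0]).round(4),(o2+d2*l[1]).round(4))
E
```

```text
orange 247 280 175 229
[259.05343819 163.22691345] (36.109012603759766, 42.565673828125) -1
[259.84045601 161.11283493] (25.4028263092041, 26.821922302246094) 1
260 161 [0.5526 0.2598 0.033 ] [0.5492 0.2572 0.0011]
270.5 350 [0.4893 0.1352 0.037 ] [0.4893 0.1351 0.037 ]
270 341 [0.4929 0.1422 0.037 ] [0.4933 0.1427 0.0378]
267 240 [0.531  0.2128 0.039 ] [0.5308 0.2124 0.0379]
63.09132842959011 0.13193532675873018
[0.5521 0.2594 0.0288] [0.5522 0.2594 0.0288]
[0.4919 0.1403 0.0342] [0.4918 0.1403 0.0342]
```

View pics/w1z.png

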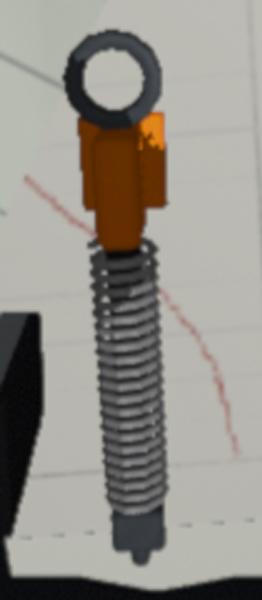

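```bash
python3 - <<'E'
from go import *
R=Rt(63.1);plan(g2p([.5393,.234,.031],R),R,10,0)
E
```

```text
[0.18,0.03,-0.02,-0.06,0,0.01,0],
[0.18,0.03,-0.02,-0.06,0,0.01,0],
[0.18,0.03,-0.02,-0.06,0,0.01,0],
[0.18,0.03,-0.02,-0.06,0,0.01,0],
[0.18,0.03,-0.02,-0.06,0,0.01,0],
[0.18,0.03,-0.02,-0.06,0,0.01,0],
[0.18,0.03,-0.02,-0.06,0,0.01,0],
[0.18,0.03,-0.02,-0.06,0,0.01,0],
[0.18,0.03,-0.02,-0.06,0,0.01,0],
[0.18,0.03,-0.02,-0.06,0,0.01,0]
dist 0.0897 rv [-2.4 -0.1  0.4]
```

```bash
python3 -m creep '[[0.15,0.1,-0.07,-0.15,0,0.02,0],[0.18,0.1,-0.07,-0.15,0,0.02,0],[0.2,0.07,-0.04,-0.15,0,0.02,0],[0.2,0.05,-0.03,-0.1,0,0.01,0],[0.2,0,0,-0.05,0,0.01,0],[0.2,0,0,0,0,0,0],[0.2,0,0,0,0,0,0],[0.2,0,0,0,0,0,0],[0.17,0,0,0,0,0,0],[0.1,0,0,0,0,0,0]]'
python3 - <<'E'
from go import *
R=Rt(63.1);plan(g2p([.5393,.234,.031],R),R,1,0)
from h import *
cam("wrist","w2.png")
E
```

```text
t: 4.2
ee_pos: [0.5372, 0.2399, 0.1764]
ee_rot: [[-0.002, 0.446, 0.895], [0.0, 0.895, -0.446], [-1.0, -0.001, -0.002]]
wrist_force: [1.2, 0.3, -0.3]
width: 0.043
[-0.19,-0.09,0.09,0.1,-0.03,0.01,0]
dist 0.0115 rv [ 0.4 -0.1  0. ]
```

View pics/w2.png

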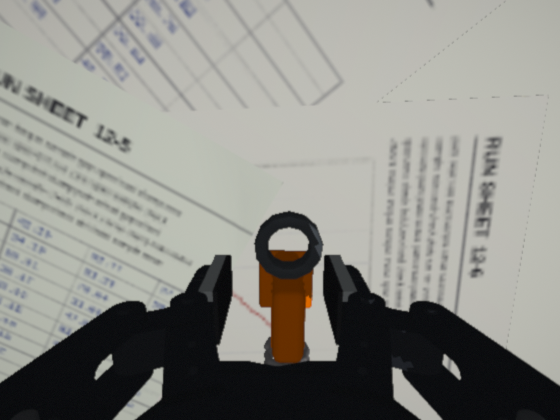

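```bash
python3 -m creep '[[-0.08,-0.05,0.04,0,0,0,0],[-0.08,-0.05,0.05,0,0,0,0],[-0.03,0,0,0,0,0,0],[0,0,0,0,0,0,-0.5],[0,0,0,0,0,0,-1],[0,0,0,0,0,0,-1],[0,0,0,0,0,0,-1],[0,0,0,0,0,0,-1],[0,0,0,0,0,0,-1],[0,0,0,0,0,0,-1]]' 120
python3 - <<'E'
from h import *
cam("wrist","w3.png")
E
```

```text
t: 5.25
ee_pos: [0.5397, 0.2327, 0.1879]
ee_rot: [[-0.0, 0.446, 0.895], [0.001, 0.895, -0.446], [-1.0, 0.001, -0.001]]
wrist_force: [-0.0, -1.0, 1.9]
width: 0.0099
```

View pics/w3.png

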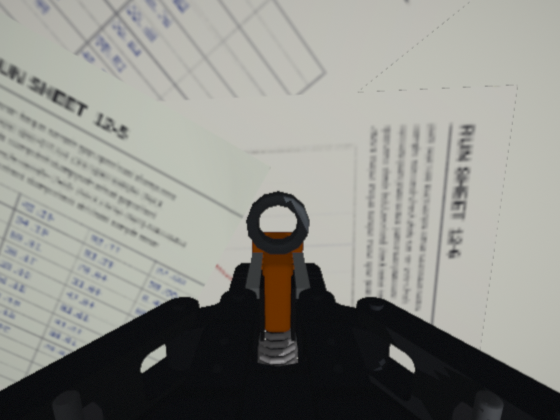

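```bash
python3 - <<'E'
from h import *
from go import *
c=cam("wrist");s=robot.sense();Q=np.array(s["ee_rot"]);P=np.array(s["ee_pos"])
im=c["image"];g=cv2.cvtColor(im,cv2.COLOR_BGR2GRAY);sub=(g<90).astype(np.uint8)[186:260,240:315]
cs,h=cv2.findContours(sub,cv2.RETR_CCOMP,cv2.CHAIN_APPROX_NONE)
for k,q in enumerate(cs):
    if len(q)>=30:
        e=cv2.fitEllipse(q);u=np.array(e[0])+[240,186];X=onz(c,*u,.033);print(u,e[1],h[0][k][3],X.round(4),"tool",(Q.T@(X-P)).round(4))
plan([.5565,-.13,.27],Rt(90),20,-1)
E
```

```text
[277.16517258 227.72819138] (62.35718536376953, 72.85160827636719) -1 [0.553  0.2579 0.033 ] tool [0.155  0.0283 0.0008]
[277.38097    219.51772308] (28.854938507080078, 40.79789733886719) 0 [0.5546 0.2609 0.033 ] tool [0.155  0.0317 0.0009]
[-0.08,-0.32,0.18,-0.33,0,0,-1],
[-0.08,-0.32,0.17,-0.33,0,0,-1],
[-0.08,-0.32,0.16,-0.33,0,0,-1],
[-0.08,-0.33,0.15,-0.33,0,0,-1],
[-0.08,-0.33,0.15,-0.33,0,0,-1],
[-0.08,-0.34,0.14,-0.33,0,0,-1],
[-0.08,-0.34,0.13,-0.33,0,0,-1],
[-0.08,-0.34,0.12,-0.33,0,0,-1],
[-0.08,-0.34,0.12,-0.33,0,0,-1],
[-0.08,-0.35,0.11,-0.33,0,0,-1],
[-0.08,-0.35,0.1,-0.33,0,0,-1],
[-0.08,-0.35,0.09,-0.33,0,0,-1],
[-0.08,-0.35,0.08,-0.33,0,0,-1],
[-0.08,-0.36,0.08,-0.33,0,0,-1],
[-0.08,-0.36,0.07,-0.33,0,0,-1],
[-0.08,-0.36,0.06,-0.33,0,0,-1],
[-0.08,-0.36,0.05,-0.33,0,0,-1],
[-0.08,-0.36,0.04,-0.33,0,0,-1],
[-0.08,-0.36,0.03,-0.33,0,0,-1],
[-0.08,-0.36,0.03,-0.33,0,0,-1]
dist 0.3722 rv [-26.5  -0.   -0.1]
```

```bash
python3 -m creep '[[-0.3,0,0,0,0,0,-1],[-0.4,-0.1,0.1,-0.2,0,0,-1],[-0.4,-0.25,0.16,-0.36,0,0,-1],[-0.3,-0.35,0.16,-0.36,0,0,-1],[-0.1,-0.4,0.16,-0.36,0,0,-1],[-0.08,-0.42,0.16,-0.36,0,0,-1],[0,-0.45,0.15,-0.36,0,0,-1],[0,-0.45,0.14,-0.36,0,0,-1],[0,-0.45,0.13,-0.36,0,0,-1],[0,-0.45,0.12,-0.36,0,0,-1]]'
python3 - <<'E'
from go import *
plan([.5565,-.134,.26],Rt(90),10,-1)
E
```

```text
t: 6.35
ee_pos: [0.5419, 0.051, 0.2781]
ee_rot: [[0.003, 0.233, 0.973], [0.004, 0.973, -0.233], [-1.0, 0.004, 0.002]]
wrist_force: [-0.2, -0.1, -1.2]
width: 0.01
[0.03,-0.35,0.11,-0.34,0,-0.01,-1],
[0.03,-0.36,0.11,-0.34,0,-0.01,-1],
[0.04,-0.36,0.1,-0.34,0,-0.01,-1],
[0.04,-0.36,0.09,-0.34,0,-0.01,-1],
[0.04,-0.36,0.08,-0.34,0,-0.01,-1],
[0.04,-0.36,0.07,-0.34,0,-0.01,-1],
[0.04,-0.37,0.06,-0.34,0,-0.01,-1],
[0.04,-0.37,0.06,-0.34,0,-0.01,-1],
[0.04,-0.37,0.05,-0.34,0,-0.01,-1],
[0.04,-0.37,0.04,-0.34,0,-0.01,-1]
dist 0.1864 rv [-13.4   0.1  -0.2]
```

```bash
python3 -m creep '[[0.03,-0.45,0.11,-0.4,0,-0.01,-1],[0.03,-0.45,0.11,-0.4,0,-0.01,-1],[0.04,-0.45,0.1,-0.4,0,-0.01,-1],[0.04,-0.45,0.09,-0.4,0,-0.01,-1],[0.04,-0.45,0.08,-0.4,0,-0.01,-1],[0.04,-0.4,0.07,-0.4,0,-0.01,-1],[0.04,-0.4,0.07,-0.4,0,-0.01,-1],[0.04,-0.35,0.07,-0.35,0,-0.01,-1],[0.04,-0.2,0.03,-0.2,0,0,-1],[0.0,-0.05,0,0,0,0,-1]]'
python3 - <<'E'
from h import *
from go import *
plan([.5565,-.134,.26],Rt(90),1,-1)
for n in("scene","top","wrist"):
    c=cam(n,n+"4.png");np.savez("%s4.npz"%n,**{k:c[k] for k in("image","depth","Rw","o","K")})
E
```

```text
t: 7.35
ee_pos: [0.5532, -0.1466, 0.2701]
ee_rot: [[0.007, -0.003, 1.0], [-0.001, 1.0, 0.003], [-1.0, -0.001, 0.007]]
wrist_force: [0.1, 0.0, -1.8]
width: 0.0099
[0.2,0.25,0.06,0.05,0.11,0.02,-1]
dist 0.0165 rv [0.2 0.4 0.1]
```

View pics/scene4.png

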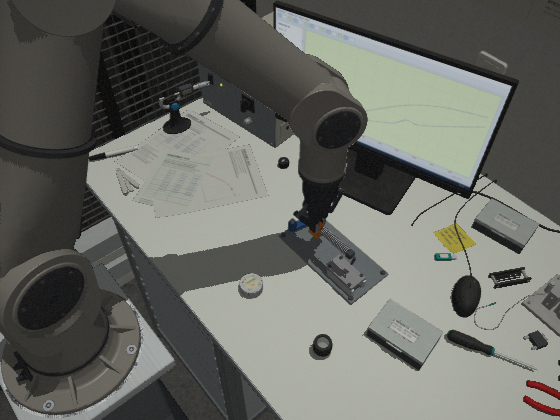

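View pics/top4.png

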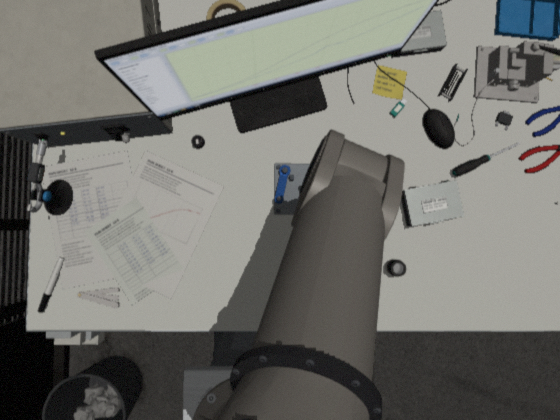

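View pics/wrist4.png

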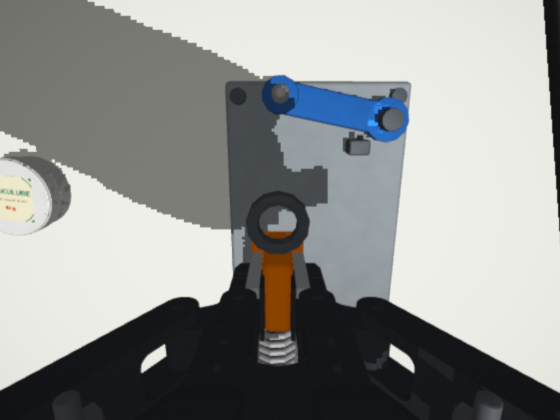

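```bash
python3 - <<'E'
from h import *
c=dict(np.load("scene4.npz"));im=c["image"]
z=np.clip(cv2.resize(im[210:310,285:390],None,fx=7,fy=6,interpolation=2).astype(float)*1.8,0,255).astype(np.uint8);cv2.imwrite("pics/s4z.png",z)
w=dict(np.load("wrist4.npz"));cv2.imwrite("pics/w4z.png",np.clip(cv2.resize(w["image"][75:165,220:420],None,fx=4,fy=4,interpolation=2).astype(float)*1.5,0,255).astype(np.uint8))
E
```

```text
(no output)
```

View pics/s4z.png

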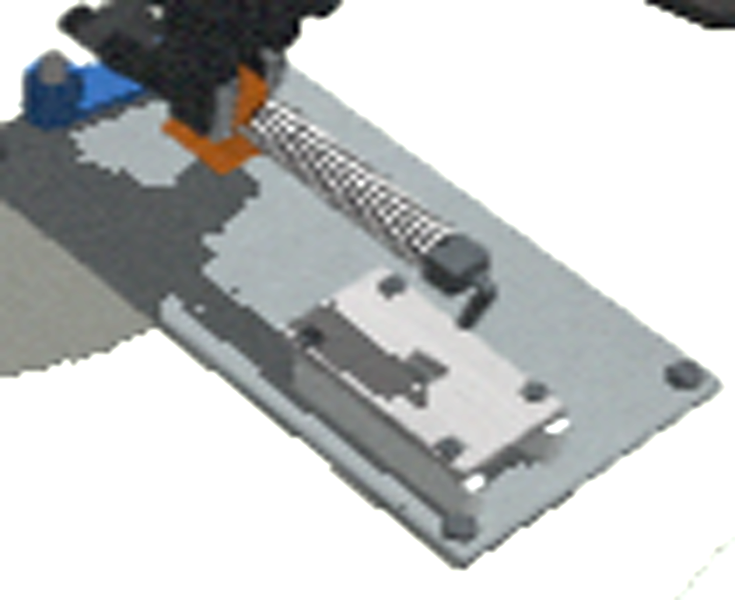

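View pics/w4z.png

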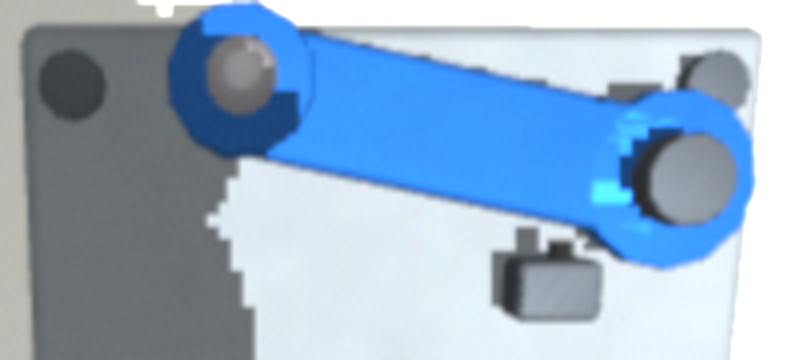

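```bash
python3 - <<'E'
from h import *
c=dict(np.load("scene4.npz"));w=dict(np.load("wrist4.npz"));T=dict(np.load("top4.npz"))
P=np.array([0.5532,-.1466,.2701])
tip=onz(c,285+466/7-.4,210+322/6-.4,.2701-.159-.026);hole=onz(c,285+424/7-.4,210+367/6-.4,.038)
print("tip",tip.round(4),"rel P",(tip-P).round(4),"hole",hole.round(4))
blk=onz(c,285+460/7-.4,210+243/6-.4,.2701-.159+.008);print("blk top",blk.round(4))
for k,(u,v) in {"pl1":(388,265),"pl2":(568,403),"pl3":(465,472),"pl4":(293,334)}.items(): print(k,onz(c,285+u/7-.4,210+v/6-.4,.038).round(4))
print("shoulder",onz(w,279.3,94.3,.038).round(4),"posttip",onz(w,220+240/4-.4,75+65/4-.4,.053).round(4),"pivot top",onz(w,220+690/4-.4,75+178/4-.4,.035).round(4),pt(w,392,119).round(4),pt(w,280,91).round(4))
for u,v in[(25,30),(760,30)]: print("base",onz(w,220+u/4-.4,75+v/4-.4,.008).round(4))
E
```

```text
tip [ 0.5537 -0.2619  0.0851] rel P [ 0.0005 -0.1153 -0.185 ] hole [ 0.5557 -0.2481  0.038 ]
blk top [ 0.557  -0.2508  0.1191]
pl1 [ 0.5797 -0.2067  0.038 ]
pl2 [ 0.5798 -0.2891  0.038 ]
pl3 [ 0.5331 -0.2893  0.038 ]
pl4 [ 0.5334 -0.21    0.038 ]
shoulder [ 0.5571 -0.0618  0.038 ] posttip [ 0.557  -0.0612  0.053 ] pivot top [ 0.6251 -0.0755  0.035 ] [ 0.6251 -0.0754  0.0349] [ 0.5572 -0.0613  0.0532]
base [ 0.5221 -0.0521  0.008 ]
base [ 0.6437 -0.0517  0.008 ]
```

```bash
python3 -m creep '[[0.1,0.05,0.01,0,0.03,0,-1],[0.1,0.05,0.01,0,0.03,0,-1],[0.1,0.05,0.01,0,0.03,0,-1],[0.1,0.04,0.01,0,0.02,0,-1],[0.1,0.04,0.01,0.02,0,0,-1],[0.1,0.04,0.01,0.02,0,0,-1],[0.1,0,0,0.02,0,0,-1],[0.04,0,0,0,0,0,-1],[0,0,0,0,0,0,-1],[0,0,0,0,0,0,-1]]'
cat > sc.py <<'E'
import sys
from h import *
c=cam("scene");n=sys.argv[1];np.savez("%s.npz"%n,**{k:c[k] for k in("image","depth","Rw","o","K")})
cv2.imwrite("pics/%s.png"%n,np.clip(cv2.resize(c["image"][210:310,285:390],None,fx=7,fy=6,interpolation=2).astype(float)*1.8,0,255).astype(np.uint8))
print(robot.sense()["ee_pos"].round(4),robot.sense()["wrist_force"].round(1))
E
python3 sc.py s5
```

```text
t: 8.5
ee_pos: [0.5567, -0.1269, 0.2292]
ee_rot: [[-0.003, -0.003, 1.0], [0.0, 1.0, 0.003], [-1.0, 0.0, -0.003]]
wrist_force: [0.3, 0.5, -1.7]
width: 0.0099
[ 0.5566 -0.1269  0.2292] [-0.4 -0.6 -1.6]
```

View pics/s5.png

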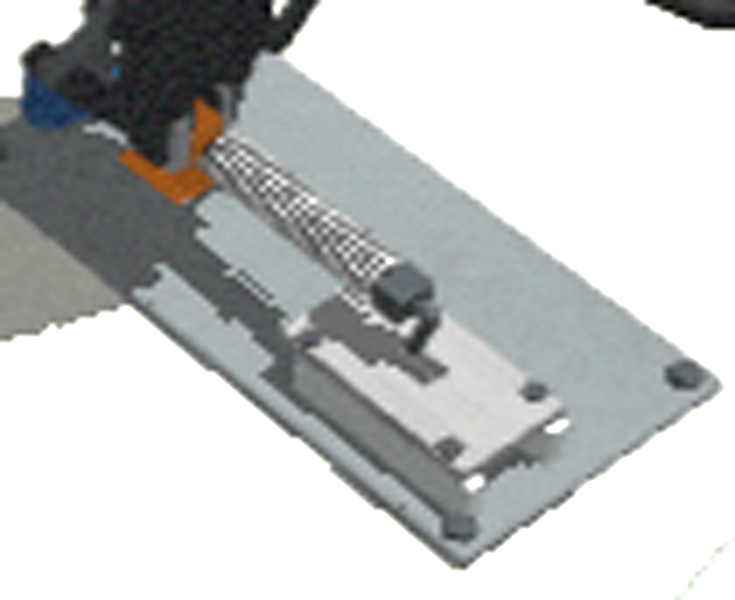

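```bash
python3 - <<'E'
from h import *
c=dict(np.load("s5.npz"))
print(onz(c,285+415/7-.4,210+345/6-.4,.0442).round(4), onz(c,285+424/7-.4,210+367/6-.4,.038).round(4))
E
```

```text
[ 0.557  -0.2417  0.0442] [ 0.5557 -0.2481  0.038 ]
```

```bash
python3 -m creep '[[0,-0.06,-0.01,0,0,0,-1],[0,-0.05,-0.01,0,0,0,-1],[0,0,0,0,0,0,-1],[0.03,0,0,0,0,0,-1],[0.03,0,0,0,0,0,-1],[0.03,0,0,0,0,0,-1],[0.03,0,0,0,0,0,-1],[0.03,0,0,0,0,0,-1],[0,0,0,0,0,0,-1],[0,0,0,0,0,0,-1]]'
python3 sc.py s6
```

```text
t: 9.55
ee_pos: [0.5557, -0.1332, 0.2216]
ee_rot: [[-0.002, -0.003, 1.0], [0.0, 1.0, 0.003], [-1.0, 0.0, -0.002]]
wrist_force: [0.6, -1.3, -1.1]
width: 0.0102
[ 0.5557 -0.1332  0.2216] [ 0.6 -0.  -2.3]
```

View pics/s6.png

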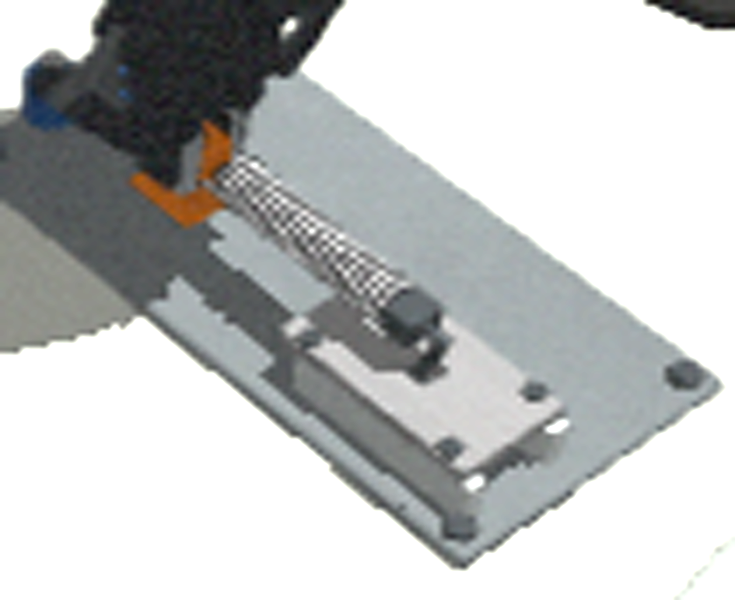

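```bash
python3 -m creep '[[0.04,0,0,0,0,0,-1],[0.04,0,0,0,0,0,-1],[0.04,0.005,0,0,0,0,-1],[0.04,0.005,0,0,0,0,-1],[0.04,0.005,0,0,0,0,-1],[0.03,0.005,0,0,0,0,-1],[0.03,0.005,0,0,0,0,-1],[0.02,0.005,0,0,0,0,-1],[0,0,0,0,0,0,-1],[0,0,0,0,0,0,-1]]'
python3 sc.py s7
```

```text
t: 10.6
ee_pos: [0.5558, -0.1316, 0.2064]
ee_rot: [[-0.001, -0.003, 1.0], [0.0, 1.0, 0.003], [-1.0, 0.0, -0.001]]
wrist_force: [-0.6, -0.5, -0.0]
width: 0.0095
[ 0.5557 -0.1316  0.2064] [-0.7 -0.4 -0.6]
```

View pics/s7.png

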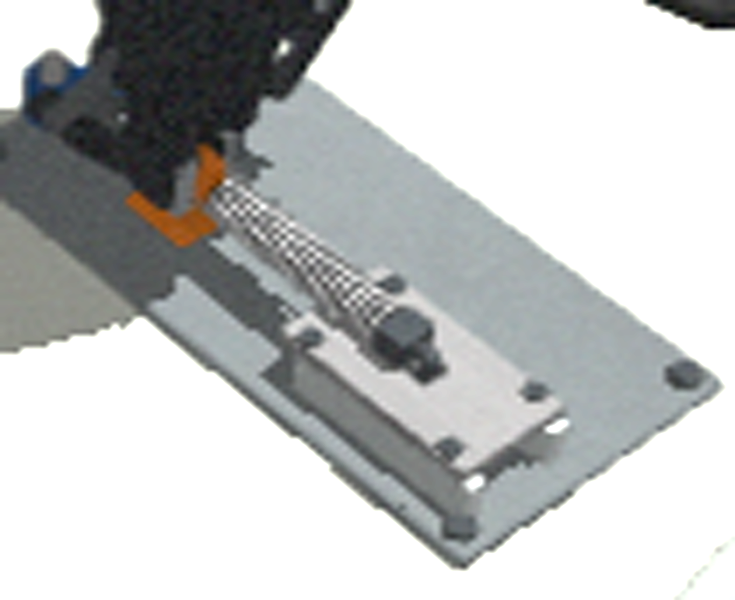

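```bash
cat >> go.py <<'E'
RT=np.array([.159,.029,.0008])
def ringpose(ring,pitch,n=10,g=-1,yaw=90):
    R=Rt(yaw,pitch);plan(np.array(ring)-R@RT,R,n,g)
E
python3 - <<'E'
from go import *
s=robot.sense();print((s["ee_pos"]+s["ee_rot"]@RT).round(4))
ringpose([.5567,-.086,.0615],4.5)
E
```

```text
[ 0.5563 -0.1025  0.0474]
[-0.02,0.01,0,0,0,0.11,-1],
[-0.02,0.01,0,0,0,0.11,-1],
[-0.02,0.01,0,0,0,0.11,-1],
[-0.02,0.01,0,0,0,0.11,-1],
[-0.02,0.01,0,0,0,0.11,-1],
[-0.02,0.01,0,0,0,0.11,-1],
[-0.02,0.01,0,0,0,0.11,-1],
[-0.02,0.01,0,0,0,0.11,-1],
[-0.02,0.01,0,0,0,0.11,-1],
[-0.02,0.01,0,0,0,0.11,-1]
dist 0.0121 rv [ 0.2 -0.1  4.5]
```

```bash
python3 -m creep '[[0.02,0.03,0,0,0,0,-1],[0,0.04,0,0,0,0,-1],[0,0.04,0,0,0,0,-1],[0,0.04,0,0,0,0,-1],[0,0.04,0,0,0,0,-1],[0,0.04,0,0,0,0,-1],[0,0.03,0,0,0,0,-1],[0,0,0,0,0,0,-1],[0,0,0,0,0,0,-1],[0,0,0,0,0,0,-1]]'
python3 sc.py s8;python3 - <<'E'
from go import *
s=robot.sense();print((s["ee_pos"]+s["ee_rot"]@RT).round(4))
ringpose([.5567,-.083,.0615],4.5)
E
```

```text
t: 11.65
ee_pos: [0.5559, -0.1187, 0.206]
ee_rot: [[0.0, -0.002, 1.0], [-0.002, 1.0, 0.002], [-1.0, -0.002, 0.0]]
wrist_force: [0.1, -3.1, -0.4]
width: 0.01
[ 0.5559 -0.1187  0.206 ] [ 0.2 -4.   0.1]
[ 0.5568 -0.09    0.0469]
[-0.02,-0.01,0,0,0,0.12,-1],
[-0.02,-0.01,0,0,0,0.12,-1],
[-0.02,-0.01,0,0,0,0.12,-1],
[-0.02,-0.01,0,0,0,0.12,-1],
[-0.02,-0.01,0,0,0,0.12,-1],
[-0.02,-0.01,0,0,0,0.12,-1],
[-0.02,-0.01,0,0,0,0.12,-1],
[-0.02,-0.01,0,0,0,0.12,-1],
[-0.02,-0.01,0,0,0,0.12,-1],
[-0.02,-0.01,0,0,0,0.12,-1]
dist 0.0131 rv [0.1 0.  4.6]
```

View pics/s8.png

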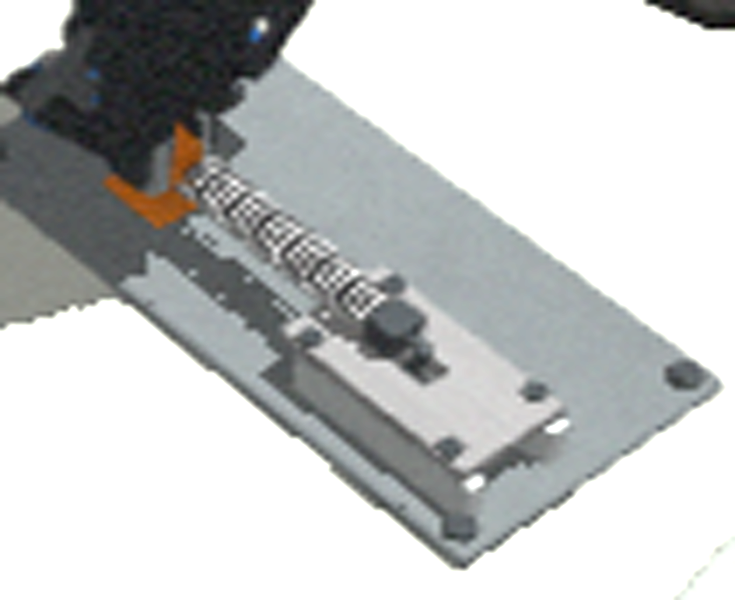

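```bash
python3 -m creep '[[-0.02,0,0,0,0,0.13,-1],[-0.03,0,0,0,0,0.14,-1],[-0.03,0,0,0,0,0.14,-1],[-0.03,0,0,0,0,0.14,-1],[-0.03,0,0,0,0,0.14,-1],[-0.03,0,0,0,0,0.14,-1],[-0.03,0,0,0,0,0.14,-1],[-0.02,0,0,0,0,0.14,-1],[0,0,0,0,0,0.08,-1],[0,0,0,0,0,0,-1]]'
python3 sc.py s9;python3 - <<'E'
from go import *
s=robot.sense();print((s["ee_pos"]+s["ee_rot"]@RT).round(4))
ringpose([.5572,-.0613,.0615],4.5)
from h import *
cam("wrist","w9.png")
E
```

```text
t: 12.7
ee_pos: [0.5556, -0.1214, 0.218]
ee_rot: [[0.001, 0.0, 1.0], [0.088, 0.996, -0.0], [-0.996, 0.088, 0.001]]
wrist_force: [0.5, -6.1, -3.0]
width: 0.0103
[ 0.5556 -0.1214  0.218 ] [ 0.4 -7.1 -3.4]
[ 0.5566 -0.0786  0.0621]
[0,0.04,0,0,0,-0.01,-1],
[0,0.04,0,0,0,-0.01,-1],
[0,0.04,0,0,0,-0.01,-1],
[0,0.04,0,0,0,-0.01,-1],
[0,0.04,0,0,0,-0.01,-1],
[0,0.04,0,0,0,-0.01,-1],
[0,0.04,0,0,0,-0.01,-1],
[0,0.04,0,0,0,-0.01,-1],
[0,0.04,0,0,0,-0.01,-1],
[0,0.04,0,0,0,-0.01,-1]
dist 0.0187 rv [-0.   0.1 -0.5]
```

View pics/s9.png

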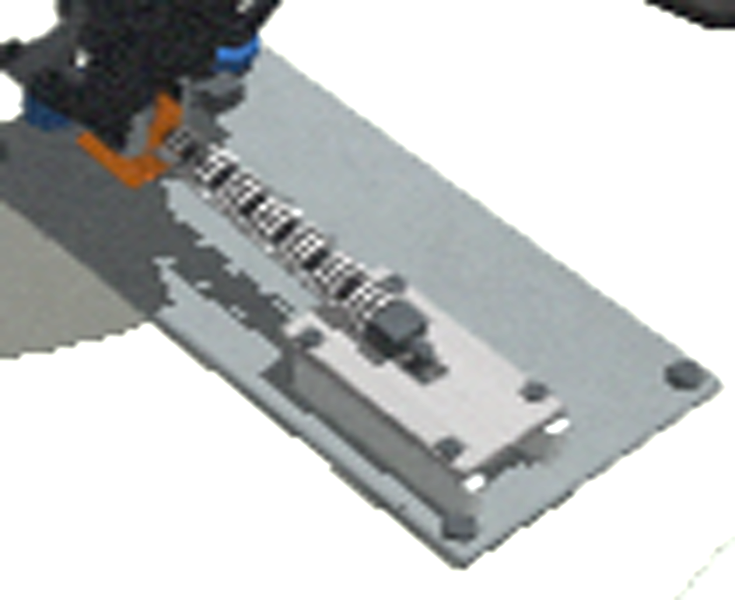

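View pics/w9.png

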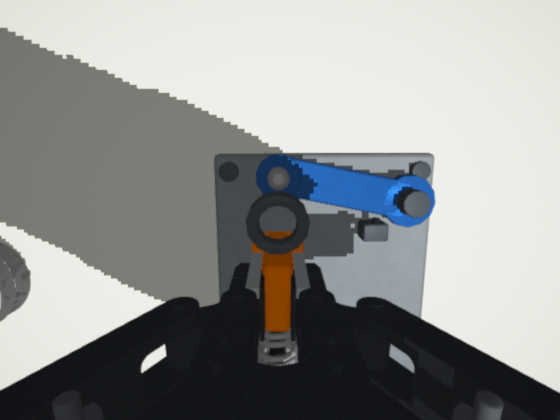

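```bash
python3 -m creep '[[0,0.03,0,0,0,0,-1],[0,0.04,0,0,0,0,-1],[0,0.04,0,0,0,0,-1],[0,0.05,0,0,0,0,-1],[0,0.05,0,0,0,0,-1],[0,0.05,0,0,0,0,-1],[0,0.05,0,0,0,0,-1],[0,0.03,0,0,0,0,-1],[0,0,0,0,0,0,-1],[0,0,0,0,0,0,-1]]'
python3 sc.py s10;python3 - <<'E'
from go import *
from h import *
s=robot.sense();print((s["ee_pos"]+s["ee_rot"]@RT).round(4))
c=cam("wrist","w10.png")
cv2.imwrite("pics/w10z.png",np.clip(cv2.resize(c["image"][170:280,220:340],None,fx=5,fy=5,interpolation=2).astype(float)*2,0,255).astype(np.uint8))
E
```

```text
t: 13.8
ee_pos: [0.5553, -0.1097, 0.2201]
ee_rot: [[0.005, 0.005, 1.0], [0.085, 0.996, -0.006], [-0.996, 0.085, 0.004]]
wrist_force: [1.7, -9.0, -5.3]
width: 0.0098
[ 0.5553 -0.1098  0.2201] [-0.5 -8.7 -5.7]
[ 0.557  -0.0673  0.0641]
```

View pics/s10.png

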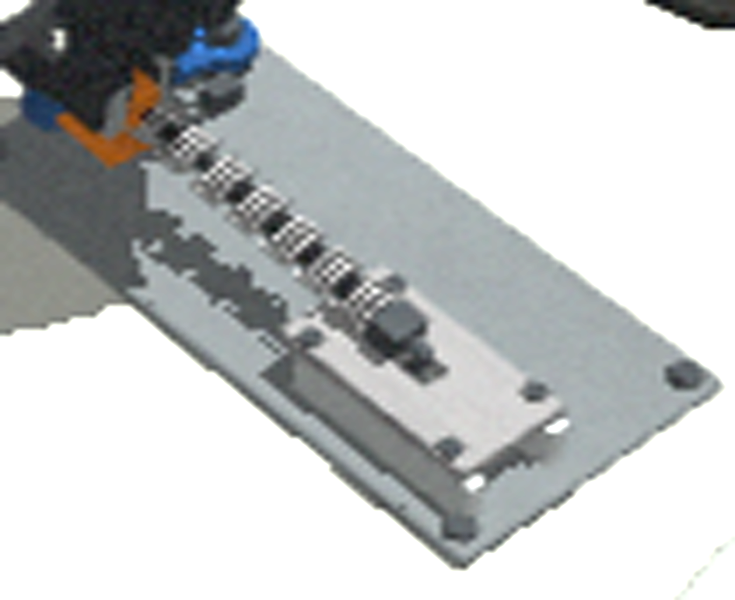

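View pics/w10.png

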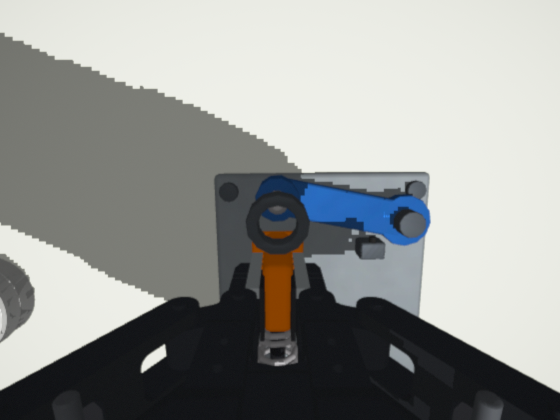

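View pics/w10z.png

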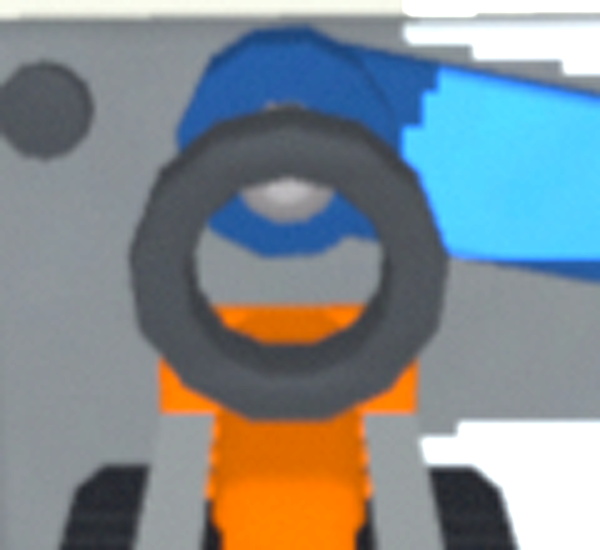

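```bash
python3 -m creep '[[0,0.05,0,0,0,0,-1],[0,0.05,0,0,0,0,-1],[0,0.05,0,0,0,0,-1],[0,0.04,0,0,0,0,-1],[0,0.03,0,0,0,0,-1],[0,0,0,0,0,0,-1],[0,0,0,0,0,0,-1],[0,0,0,0,0,0,-1],[0,0,0,0,0,0,-1],[0,0,0,0,0,0,-1]]'
python3 - <<'E'
from go import *
from h import *
s=robot.sense();print((s["ee_pos"]+s["ee_rot"]@RT).round(4))
c=cam("wrist","w11.png")
cv2.imwrite("pics/w11z.png",np.clip(cv2.resize(c["image"][170:280,220:340],None,fx=5,fy=5,interpolation=2).astype(float)*2,0,255).astype(np.uint8))
E
```

```text
t: 14.9
ee_pos: [0.5549, -0.1064, 0.2208]
ee_rot: [[0.009, 0.012, 1.0], [0.08, 0.997, -0.012], [-0.997, 0.08, 0.008]]
wrist_force: [2.4, -8.6, -6.9]
width: 0.0101
[ 0.5574 -0.0648  0.0646]
```

View pics/w11z.png

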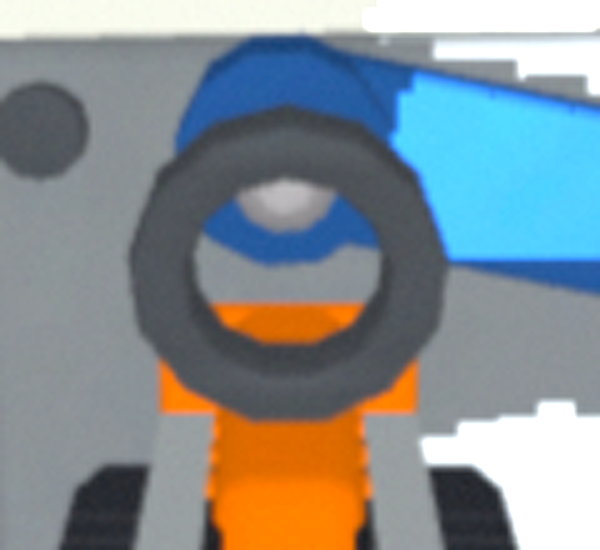

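```bash
python3 -m creep '[[0,0.08,0,-0.04,0,0,-1],[0,0.08,0,-0.04,0,0,-1],[0,0.08,0,-0.04,0,0,-1],[0,0.06,0,-0.04,0,0,-1],[0,0.04,0,-0.02,0,0,-1],[0,0.04,0,0,0,0,-1],[0,0.04,0,0,0,0,-1],[0,0.04,0,0,0,0,-1],[0,0.04,0,0,0,0,-1],[0,0.04,0,0,0,0,-1]]'
python3 - <<'E'
from go import *
from h import *
s=robot.sense();print((s["ee_pos"]+s["ee_rot"]@RT).round(4))
c=cam("wrist","w12.png")
s=robot.sense();print((s["ee_pos"]+s["ee_rot"]@RT).round(4))
cv2.imwrite("pics/w12z.png",np.clip(cv2.resize(c["image"][170:280,220:340],None,fx=5,fy=5,interpolation=2).astype(float)*2,0,255).astype(np.uint8))
E
```

```text
t: 15.95
ee_pos: [0.5539, -0.0911, 0.2219]
ee_rot: [[0.013, 0.011, 1.0], [0.07, 0.997, -0.011], [-0.997, 0.07, 0.012]]
wrist_force: [2.9, -13.2, -9.8]
width: 0.0101
[ 0.557  -0.051   0.0654]
[ 0.557  -0.0509  0.0654]
```

View pics/w12z.png

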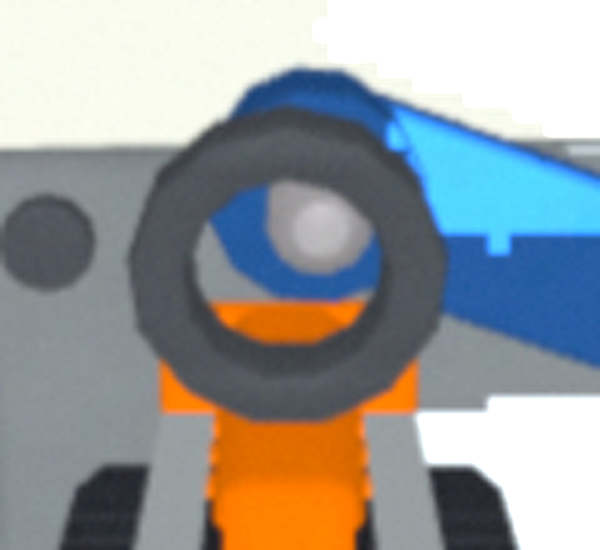

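```bash
python3 - <<'E'
from h import *
from go import *
s=robot.sense();P,Q=np.array(s["ee_pos"]),np.array(s["ee_rot"])
c=cam("wrist");cv2.imwrite("pics/w12b.png",c["image"])
print("post",onz(c,284,215.2,.053).round(4),"ring px proj",proj(c,P+Q@RT).round(1),"ring meas",onz(c,220+288/5-.4,170+258/5-.4,.0694).round(4),"post depth",pt(c,284,215).round(4))
print((P+Q@RT).round(4),robot.sense()["wrist_force"],robot.sense()["wrist_torque"])
E
```

```text
post [ 0.5605 -0.0506  0.053 ] ring px proj [276.4 222.1] ring meas [ 0.5573 -0.0496  0.0694] post depth [ 0.5605 -0.0506  0.0529]
[ 0.557  -0.0509  0.0654] [  3.43550151 -12.58071465  -9.89716694] [-1.97254237 -0.58498482  0.36220827]
```

View pics/w12b.png

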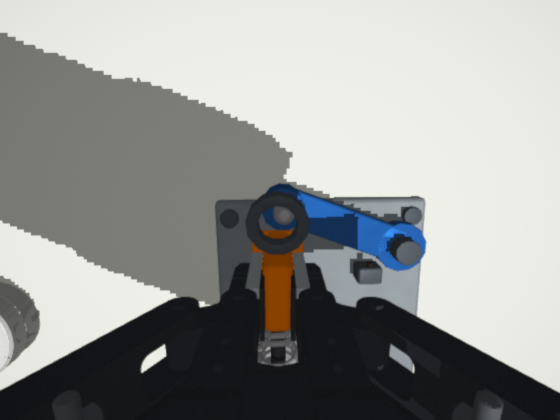

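```bash
cat > st.py <<'E'
from go import *
from h import *
import sys
s=robot.sense();Q=np.array(s["ee_rot"]);r=s["ee_pos"]+Q@RT
c=cam("wrist")
im=c["image"]
n=sys.argv[1]
cv2.imwrite("pics/%s.png"%n,np.clip(cv2.resize(im[170:280,220:340],None,fx=5,fy=5,interpolation=2).astype(float)*2,0,255).astype(np.uint8))
print("ring",r.round(4),"pitch %.1f yaw %.1f roll %.1f"%(np.degrees(np.arcsin(Q[2,1])),np.degrees(np.arctan2(Q[1,1],Q[0,1])),np.degrees(Q[2,2])),s["t"],np.array(s["wrist_force"]).round(1))
E
python3 -m creep '[[0,0.03,0.03,0,0,0.03,-1],[0,0.03,0.03,0,0,0.03,-1],[0,0.03,0.03,0,0,0.03,-1],[0,0.03,0.03,0,0,0.03,-1],[0,0.03,0.02,0,0,0.03,-1],[0,0.03,0.01,0,0,0.03,-1],[0,0.03,0.01,0,0,0.03,-1],[0,0.03,0.01,0,0,0.03,-1],[0,0.03,0.01,0,0,0.03,-1],[0,0.03,0.01,0,0,0.03,-1]]'
python3 st.py w13
```

```text
t: 17.05
ee_pos: [0.559, -0.0902, 0.221]
ee_rot: [[0.008, 0.027, 1.0], [0.081, 0.996, -0.028], [-0.997, 0.082, 0.005]]
wrist_force: [-0.7, -12.9, -5.3]
width: 0.0099
ring [ 0.5618 -0.0484  0.0649] pitch 4.7 yaw 88.4 roll 0.3 17.05 [ -0.7 -12.9  -5.3]
```

View pics/w13.png

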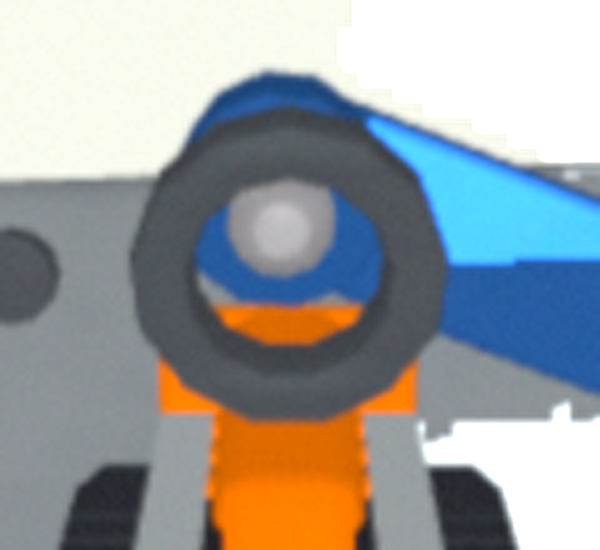

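```bash
python3 - <<'E'
from go import *
ringpose([.5612,-.0488,.050],1.2,8,-1,88.4)
E
```

```text
[0.03,0.02,0,0,0.01,-0.11,-1],
[0.03,0.02,0,0,0.01,-0.11,-1],
[0.03,0.02,0,0,0.01,-0.11,-1],
[0.03,0.02,0,0,0.01,-0.11,-1],
[0.03,0.02,0,0,0.01,-0.11,-1],
[0.03,0.02,0,0,0.01,-0.11,-1],
[0.03,0.02,0,0,0.01,-0.11,-1],
[0.03,0.02,0,0,0.01,-0.11,-1]
dist 0.0156 rv [ 0.   0.3 -3.5]
```

```bash
python3 -m creep '[[0.03,0.05,0,0,0,-0.1,-1],[0.04,0.05,0,0,0,-0.1,-1],[0.04,0.05,0,0,0,-0.1,-1],[0.04,0.05,0,0,0,-0.1,-1],[0.04,0.05,0,0,0,-0.1,-1],[0.04,0.05,0,0,0,-0.1,-1],[0.04,0.05,0,0,0,-0.1,-1],[0.03,0.05,0,0,0,-0.1,-1],[0,0.03,0,0,0,0,-1],[0,0.03,0,0,0,0,-1]]'
python3 st.py w14
```

```text
t: 18.1
ee_pos: [0.5593, -0.0802, 0.211]
ee_rot: [[0.012, 0.041, 0.999], [0.014, 0.999, -0.041], [-1.0, 0.015, 0.012]]
wrist_force: [0.5, -12.8, -1.4]
width: 0.0102
ring [ 0.5632 -0.049   0.0524] pitch 0.9 yaw 87.7 roll 0.7 18.1 [  0.5 -12.8  -1.4]
```

View pics/w14.png

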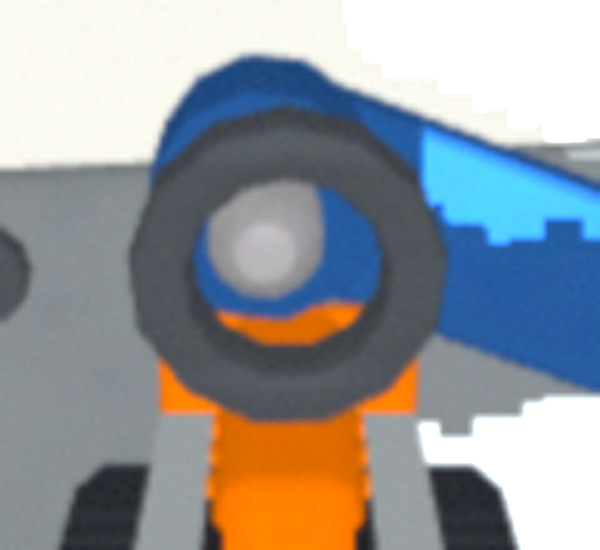

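```bash
python3 -m creep '[[0.03,0.05,-0.02,-0.03,0,-0.08,-1],[0.04,0.05,-0.02,-0.03,0,-0.08,-1],[0.04,0.05,-0.01,-0.03,0,-0.08,-1],[0.04,0.05,0,-0.03,0,-0.08,-1],[0.04,0.05,0,-0.02,0,-0.08,-1],[0.04,0.05,0,0,0,-0.08,-1],[0.04,0.04,0,0,0,-0.08,-1],[0.03,0.03,0,0,0,-0.05,-1],[0.02,0.03,0,0,0,0,-1],[0.02,0.03,0,0,0,0,-1]]'
python3 st.py w15
```

```text
t: 19.15
ee_pos: [0.5582, -0.073, 0.2093]
ee_rot: [[0.022, 0.049, 0.999], [-0.029, 0.998, -0.049], [-0.999, -0.028, 0.023]]
wrist_force: [-7.9, -11.4, 20.2]
width: 0.0101
ring [ 0.5639 -0.0487  0.0496] pitch -1.6 yaw 87.2 roll 1.3 19.15 [ -7.9 -11.4  20.2]
```

View pics/w15.png

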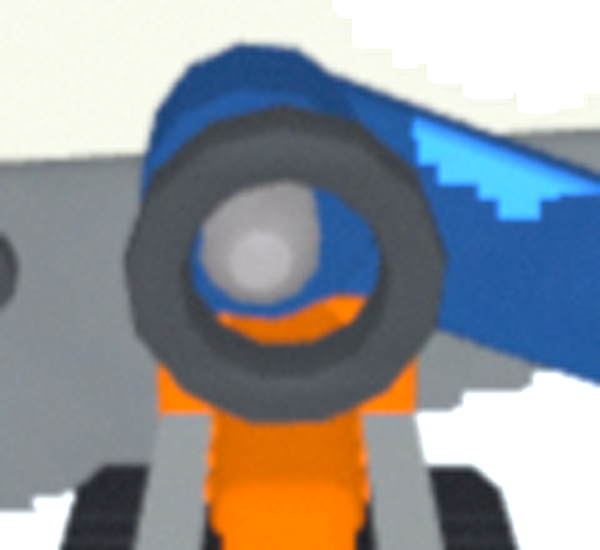

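```bash
cat > sc2.py <<'E'
import sys
from h import *
c=cam("scene");n=sys.argv[1]
cv2.imwrite("pics/%s.png"%n,np.clip(cv2.resize(c["image"][190:290,265:380],None,fx=7,fy=6,interpolation=2).astype(float)*2,0,255).astype(np.uint8))
E
python3 sc2.py s15; python3 -c "
from h import *
c=cam('wrist','w15f.png')
cv2.imwrite('pics/w15f.png',np.clip(c['image'].astype(float)*2,0,255).astype(np.uint8))"
```

```text
(no output)
```

View pics/s15.png

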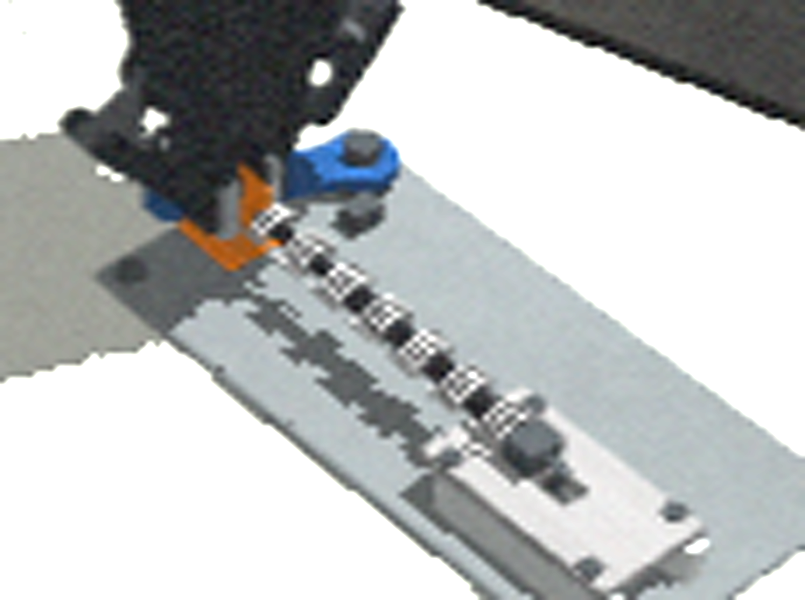

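View pics/w15f.png

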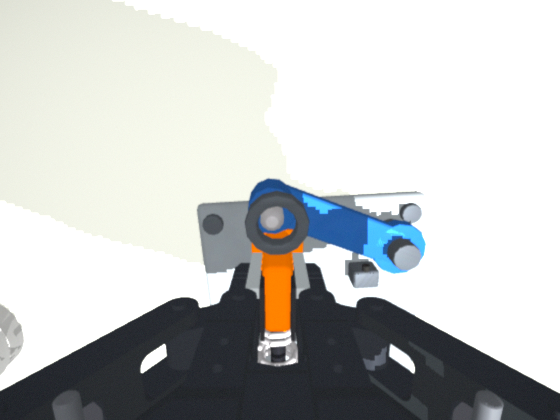

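```bash
python3 -m creep '[[-0.03,0,-0.02,0,0,0,-1],[-0.02,-0.03,-0.02,-0.07,0.03,0.03,-1],[0,-0.04,-0.02,-0.07,0.03,0.03,-1],[0,-0.04,-0.02,-0.07,0.03,0.03,-1],[0,-0.04,-0.02,-0.07,0.03,0.03,-1],[0,-0.04,-0.02,-0.07,0.03,0.03,-1],[0,-0.03,-0.02,-0.07,0.03,0.03,-1],[0,-0.03,-0.02,-0.07,0.03,0.03,-1],[0,-0.02,-0.02,-0.07,0.03,0.03,-1],[0,0,0,0,0,0,-1]]'
python3 st.py w16
```

```text
t: 20.3
ee_pos: [0.5501, -0.0944, 0.2139]
ee_rot: [[0.013, 0.012, 1.0], [-0.016, 1.0, -0.012], [-1.0, -0.015, 0.014]]
wrist_force: [3.2, -8.1, -6.3]
width: 0.0102
ring [ 0.5533 -0.0679  0.0545] pitch -0.9 yaw 89.3 roll 0.8 20.3 [ 3.2 -8.1 -6.3]
```

View pics/w16.png

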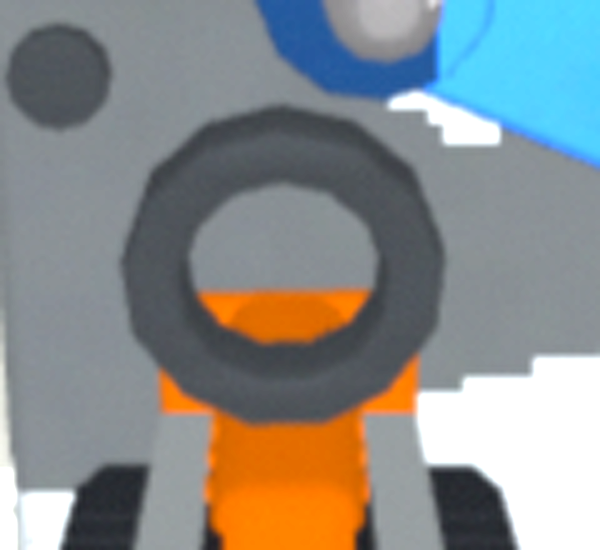

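```bash
python3 - <<'E'
from go import *
from h import *
c=cam("wrist","w16f.png");print("post",onz(c,296.2,172.5,.053).round(4), pt(c,296,173).round(4))
# lever arm top heights
for u,v in [(315,185),(330,190),(350,200),(365,205),(320,180)]:
    print(u,v,pt(c,u,v).round(4),c["image"][v,u])
ringpose([.5595,-.068,.064],4,10,-1,89)
E
```

```text
post [ 0.5615 -0.0479  0.053 ] [ 0.5614 -0.0479  0.0539]
315 185 [ 0.5727 -0.059   0.0246] [191 107  42]
330 190 [ 0.5803 -0.0617  0.0241] [188 105  42]
350 200 [ 0.5905 -0.0669  0.0241] [185 104  42]
365 205 [ 0.5984 -0.0699  0.0232] [152  86  34]
320 180 [ 0.5751 -0.0564  0.025 ] [191 107  42]
[-0.01,-0.03,0.02,0.01,0.02,0.12,-1],
[-0.01,-0.03,0.02,0.01,0.02,0.12,-1],
[-0.01,-0.03,0.02,0.01,0.02,0.12,-1],
[-0.01,-0.03,0.02,0.01,0.02,0.12,-1],
[-0.01,-0.03,0.02,0.01,0.02,0.12,-1],
[-0.01,-0.03,0.02,0.01,0.02,0.12,-1],
[-0.01,-0.03,0.02,0.01,0.02,0.12,-1],
[-0.01,-0.03,0.02,0.01,0.02,0.12,-1],
[-0.01,-0.03,0.02,0.01,0.02,0.12,-1],
[-0.02,-0.03,0.02,0.01,0.02,0.12,-1]
dist 0.0171 rv [0.3 0.8 4.9]
```

View pics/w16f.png

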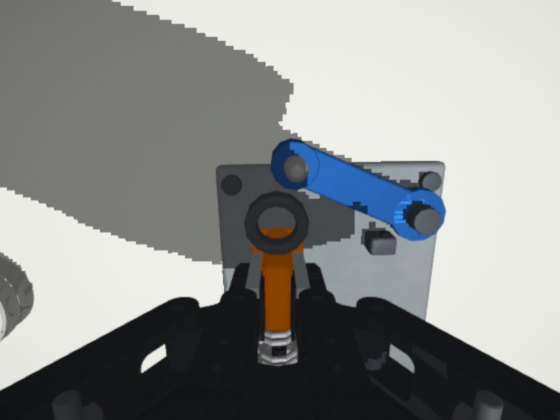

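```bash
python3 -m creep '[[-0.02,0.01,0.02,0,0.02,0.12,-1],[-0.02,0.01,0.02,0,0.02,0.12,-1],[-0.02,0.01,0.02,0,0.02,0.12,-1],[-0.02,0.01,0.02,0,0.02,0.12,-1],[-0.02,0.01,0.02,0,0.02,0.12,-1],[-0.02,0.01,0.01,0,0.02,0.12,-1],[-0.02,0.01,0.01,0,0.02,0.12,-1],[-0.02,0.01,0.01,0,0.02,0.12,-1],[-0.02,0.01,0.01,0,0.02,0.12,-1],[0,0.02,0.01,0,0.02,0.1,-1]]'
python3 st.py w17; python3 - <<'E'
from go import *
ringpose([.561,-.0495,.066],3.5,10,-1,88.6)
E
```

```text
t: 21.4
ee_pos: [0.5557, -0.0978, 0.2233]
ee_rot: [[-0.001, 0.021, 1.0], [0.066, 0.998, -0.021], [-0.998, 0.066, -0.002]]
wrist_force: [-0.6, -10.8, -2.4]
width: 0.0103
ring [ 0.557  -0.0584  0.0666] pitch 3.8 yaw 88.8 roll -0.1 21.4 [ -0.6 -10.8  -2.4]
[0,0.02,0.01,0,0,-0.01,-1],
[0,0.02,0.01,0,0,-0.01,-1],
[0,0.02,0.01,0,0,-0.01,-1],
[0,0.02,0.01,0,0,-0.01,-1],
[0,0.02,0.01,0,0,-0.01,-1],
[0,0.02,0.01,0,0,-0.01,-1],
[0,0.02,0.01,0,0,-0.01,-1],
[0,0.02,0.01,0,0,-0.01,-1],
[0,0.02,0.01,0,0,-0.01,-1],
[0,0.02,0.01,0,0,-0.01,-1]
dist 0.0104 rv [ 0.2 -0.1 -0.3]
```

```bash
python3 -m creep '[[0,0.05,0.01,0,0,0,-1],[0,0.05,0.01,0,0,0,-1],[0,0.05,0.01,0,0,0,-1],[0,0.05,0.01,0,0,0,-1],[0,0.05,0.01,0,0,0,-1],[0,0.05,0.01,0,0,0,-1],[0,0.05,0.01,0,0,0,-1],[0,0.04,0.01,0,0,0,-1],[0,0.03,0.01,0,0,0,-1],[0,0.03,0.01,0,0,0,-1]]'
python3 st.py w18
```

```text
t: 22.45
ee_pos: [0.5583, -0.0884, 0.2248]
ee_rot: [[-0.001, 0.036, 0.999], [0.057, 0.998, -0.036], [-0.998, 0.057, -0.003]]
wrist_force: [-0.2, -12.7, -4.9]
width: 0.01
ring [ 0.56   -0.0505  0.0677] pitch 3.3 yaw 87.9 roll -0.2 22.45 [ -0.2 -12.7  -4.9]
```

View pics/w18.png

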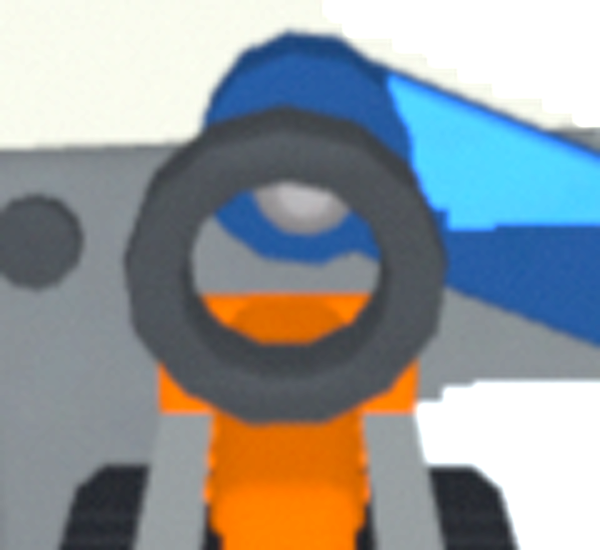

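```bash
python3 -m creep '[[0.03,0.06,0.01,-0.02,0,-0.1,-1],[0.04,0.06,0.01,-0.02,0,-0.11,-1],[0.04,0.06,0.01,-0.02,0,-0.11,-1],[0.05,0.06,0,-0.02,0,-0.11,-1],[0.05,0.06,0,-0.02,0,-0.11,-1],[0.05,0.055,0,-0.02,0,-0.11,-1],[0.05,0.055,0,-0.02,0,-0.11,-1],[0.05,0.055,0,-0.02,0,-0.11,-1],[0.04,0.05,0,-0.02,0,-0.1,-1],[0.02,0.03,0,-0.02,0,-0.03,-1]]'
python3 st.py w19
```

```text
t: 23.5
ee_pos: [0.559, -0.0754, 0.2058]
ee_rot: [[-0.001, 0.037, 0.999], [-0.027, 0.999, -0.037], [-1.0, -0.027, -0.0]]
wrist_force: [-0.6, -11.7, 5.0]
width: 0.0098
ring [ 0.5607 -0.0507  0.0461] pitch -1.5 yaw 87.9 roll -0.0 23.5 [ -0.6 -11.7   5. ]
```

View pics/w19.png

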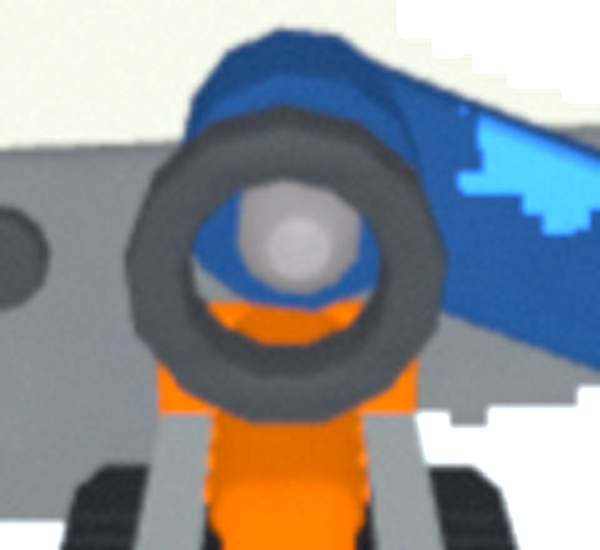

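```bash
python3 -m creep '[[0.03,0.02,0,0,0,0,-1],[0.03,0,0,0,0,0,-1],[0.03,-0.02,0,-0.04,0,0,-1],[0.02,-0.03,-0.01,-0.04,0,0,-1],[0.02,-0.03,-0.01,-0.04,0,0,-1],[0.02,-0.03,-0.01,-0.04,0,0,-1],[0.02,-0.03,-0.01,-0.04,0,0,-1],[0.02,-0.02,-0.01,-0.04,0,0,-1],[0.02,-0.02,-0.01,-0.04,0,0,-1],[0.02,0,0,-0.04,0,0,-1]]'
python3 st.py w20; python3 sc2.py s20
```

```text
t: 24.55
ee_pos: [0.556, -0.0919, 0.1998]
ee_rot: [[0.004, 0.02, 1.0], [-0.029, 0.999, -0.02], [-1.0, -0.029, 0.004]]
wrist_force: [-1.3, -5.1, 7.8]
width: 0.0099
ring [ 0.558  -0.0676  0.0401] pitch -1.7 yaw 88.9 roll 0.3 24.55 [-1.3 -5.1  7.8]
```

View pics/w20.png

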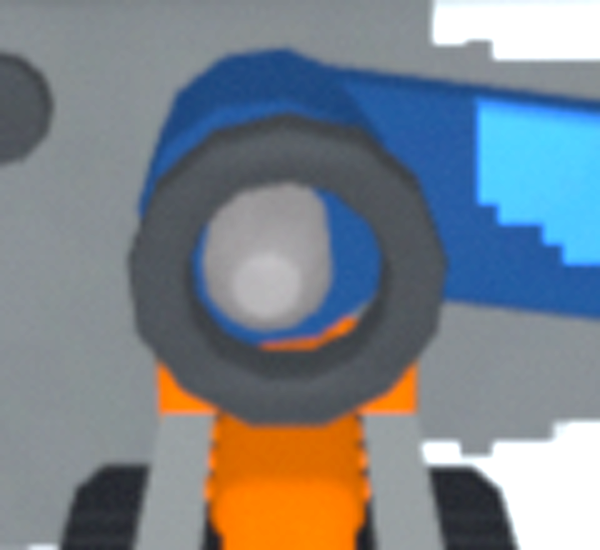

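View pics/s20.png

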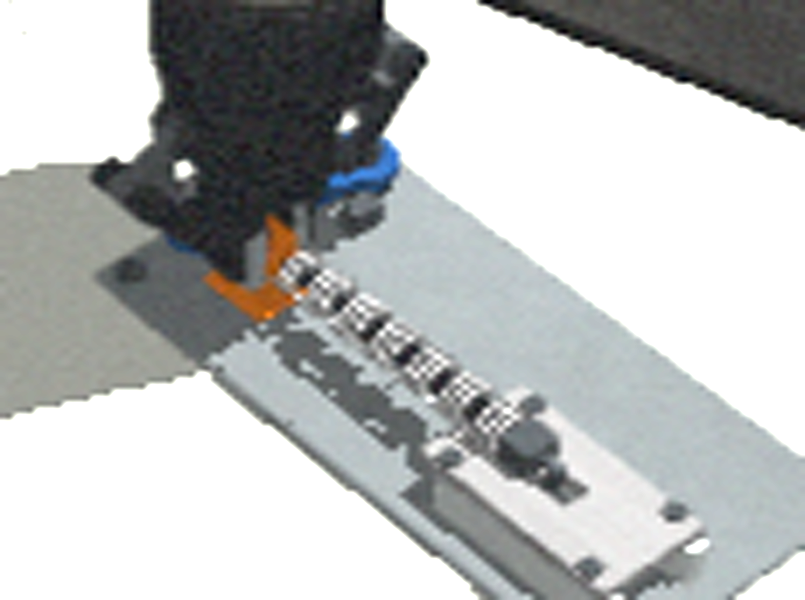

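```bash
python3 -m creep '[[0.01,-0.02,-0.01,-0.03,0,0,-1],[0.01,-0.03,-0.01,-0.03,0,0,-1],[0.01,-0.03,-0.01,-0.03,0,0,-1],[0.01,-0.02,-0.01,-0.03,0,0,-1],[0.01,-0.02,-0.01,-0.03,0,0,-1],[0.01,-0.02,-0.01,-0.02,0,0,-1],[0.01,-0.02,0,0,0,0,-1],[0.01,-0.01,0,0,0,0,-1],[0.01,0,0,0,0,0,-1],[0.01,0,0,0,0,0,-1]]'
python3 st.py w21
```

```text
t: 25.65
ee_pos: [0.5542, -0.1037, 0.2004]
ee_rot: [[0.01, 0.011, 1.0], [-0.024, 1.0, -0.011], [-1.0, -0.024, 0.01]]
wrist_force: [-3.2, -2.4, 8.8]
width: 0.01
ring [ 0.5569 -0.0786  0.0408] pitch -1.4 yaw 89.4 roll 0.6 25.65 [-3.2 -2.4  8.8]
```

View pics/w21.png

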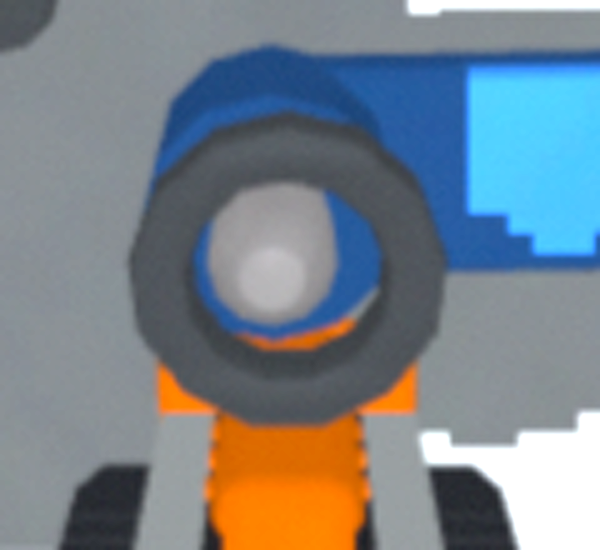

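```bash
python3 -m creep '[[0,0,-0.01,0,0,0,-1],[0,0,0,0,0,0,-0.8],[0,0,0,0,0,0,-0.6],[0,0,0,0,0,0,-0.4],[0,0,0,0,0,0,-0.35],[0,0,0,0,0,0,-0.35],[0,0,0,0,0,0,-0.35],[0,0,0,0,0,0,-0.35],[0,0,0,0,0,0,-0.35],[0,0,0,0,0,0,-0.35]]'
python3 st.py w22; python3 sc2.py s22
```

```text
t: 26.7
ee_pos: [0.5542, -0.1023, 0.2015]
ee_rot: [[0.01, 0.01, 1.0], [-0.02, 1.0, -0.01], [-1.0, -0.02, 0.011]]
wrist_force: [-0.8, 0.4, 0.3]
width: 0.0279
ring [ 0.5569 -0.0764  0.042 ] pitch -1.1 yaw 89.4 roll 0.6 26.7 [-0.8  0.4  0.3]
```

View pics/w22.png

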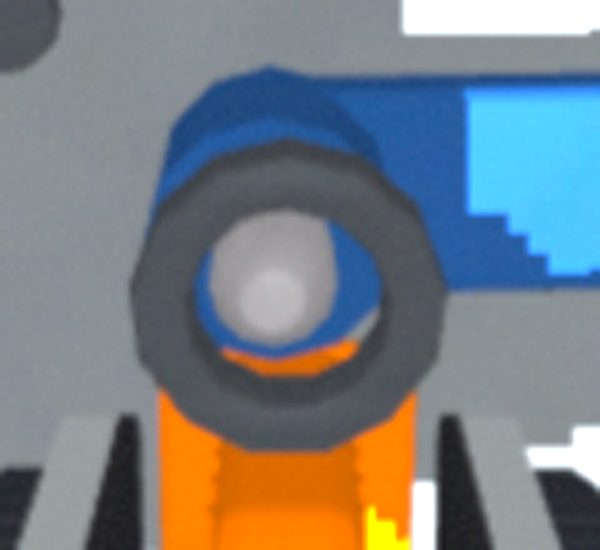

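View pics/s22.png

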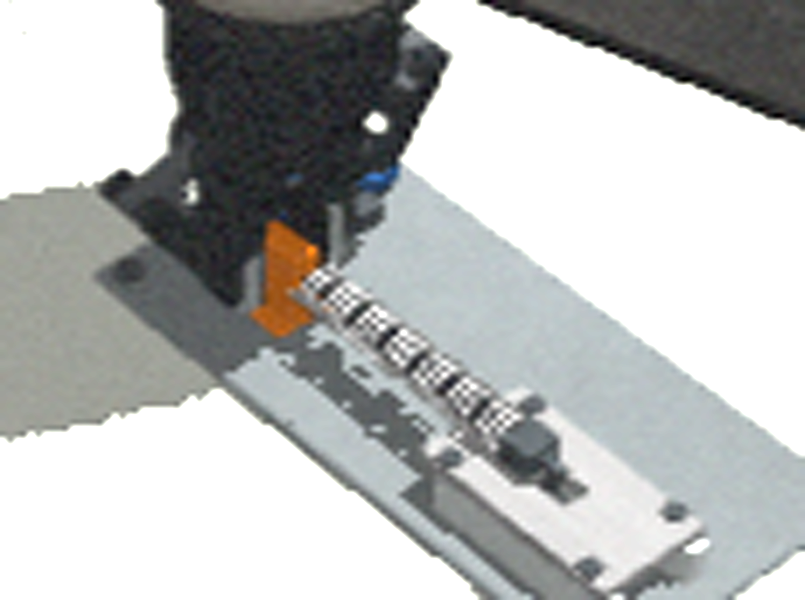

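```bash
python3 -m creep '[[-0.05,0,0,0,0,0,-0.35],[-0.1,0,0,0,0,0,-0.35],[-0.15,0,0,0,0,0,-0.35],[-0.2,0,0,0,0,0,-0.35],[-0.3,0,0,0,0,0,-0.35],[-0.4,0,0,0,0,0,-0.35],[-0.5,0,0,0,0,0,-0.35],[-0.5,0,0,0,0,0,-0.35],[-0.3,0,0,0,0,0,-0.35],[0,0,0,0,0,0,-0.35]]'
python3 sc2.py s23; python3 - <<'E'
from h import *
s=robot.sense();print(s["wrist_force"].round(1))
c=cam("wrist");np.savez("w23.npz",**{k:c[k] for k in("image","depth","Rw","o","K")})
cv2.imwrite("pics/w23.png",np.clip(c["image"].astype(float)*1.6,0,255).astype(np.uint8))
E
```

```text
t: 27.8
ee_pos: [0.5523, -0.1003, 0.3373]
ee_rot: [[0.013, 0.011, 1.0], [-0.02, 1.0, -0.011], [-1.0, -0.019, 0.013]]
wrist_force: [-0.4, -0.7, -0.7]
width: 0.0279
[-0.6 -0.1  0.5]
```

View pics/w23.png

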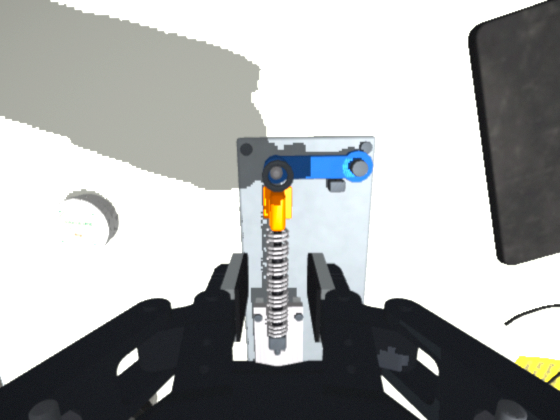

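View pics/s23.png

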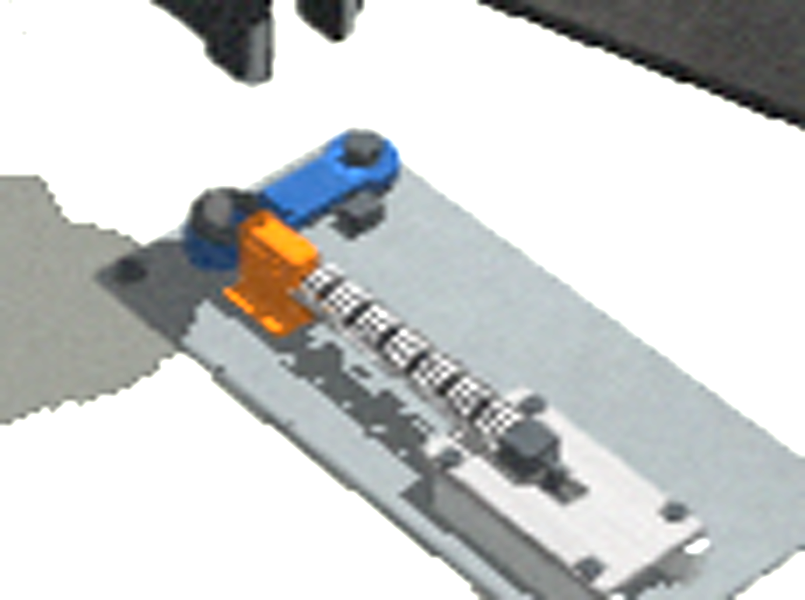

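```bash
python3 - <<'E'
from h import *
c=dict(np.load("w23.npz"))
X=np.array([[pt(c,u,v) for u in range(258,298)] for v in range(152,198)])
im=c["image"][152:198,258:298]
for v in range(0,46,3): print(v+152," ".join("%3d"%(1000*z) for z in X[v,::2,2]))
print("post",pt(c,275,172).round(4),"pivot",pt(c,359,167).round(4), "block",pt(c,277,343).round(4))
E
```

```text
152   7   8   7   8   8   8   7   8   7   8   8   8   8   7   8   7   7   8   9   8
155   8   7   9   7   9   8   9   9  18  20   8   7   7   7   8   8   8   8   9   6
158   8   8   9   8   8  21  31  33  37  38  38  34  28  23  24  25  23  24  24  25
161   8   9   9   8  28  38  38  39  44  46  44  45  42  38  25  25  24  23  25  25
164   7   8   7   7  38  45  44  47  47  44  45  46  46  45  45  25  24  24  24  24
167   9   9   7  38  44  46  47  44  45  48  45  43  45  46  46  46  46  24  25  23
170   8   8   8  44  46  46  44  50  52  52  52  49  38  39  46  46  46  44  24  24
173   9   7  44  46  46  46  50  51  51  52  53  52  49  38  39  45  47  46  23  24
176   8   9  46  46  46  39  38  51  52  53  52  51  38  39  39  45  46  46  25  24
179   8   8  45  46  46  45  38  37  48  49  48  37  38  38  24  46  47  46  24  24
182   7   8   7  46  45  45  43  38  38  38  37  38  38   8  45  47  47  46   8   8
185   8   9   8   7  46  46  46  45  43  40  39  41  46  46  46  46  46   8   8   7
188   8   7   7  18  18  46  46  46  47  45  46  46  47  46  46  46  18   8   8   8
191   7   9   8  18  17  18  17  46  46  45  47  47  46  27  18  18  18   8  10   9
194   8   9   8  17  18  18  37  50  51  51  51  52  50  45  19  18  19   7   8   8
197   8   8   9  17  17  19  49  56  56  56  56  55  56  56  17  18  17   8   9   7
post [ 0.5552 -0.0746  0.0526] pivot [ 0.6253 -0.0746  0.0333] block [ 0.5549 -0.228   0.0571]
```

```bash
python3 -c "
from h import *
cam('scene','end.png')
print(robot.sense()['t']);print(robot.close_job())"
```

```text
27.95
the job is handed in; nothing more can be done
None
```

View pics/end.png

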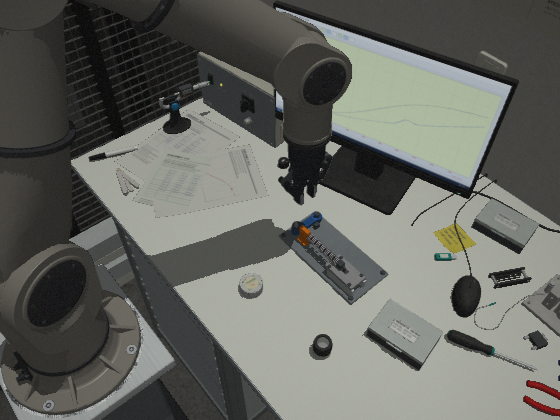

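The spring is fitted and the job was handed in at about 28 s. I gripped it by the orange tab, pushed the hook down through the plate hole, stretched it over the post and lowered the eye. I then brought the lever home, let go and withdrew straight up.

**First try at the eye failed.** The tab's foot pushed the lever outward, landed on the lever arm (about 20 N at the wrist), and the eye slipped off the post. I backed off and went again with the eye loaded against the post, and it went down.

**Finding the hole.** I placed the hook over the hole by eye, from the scene camera. It went in with no noticeable contact force, so no groping was needed. The top and scene cameras disagreed by about 2 mm along the jig; I used the scene camera for both hook and hole.

**Last checks, robot clear of the spring and wrist force about 0:**
- The eye ring's top is flat at z = 46 mm with the post's top at about 53 mm, so the eye is fully seated on its shoulder.
- The post is level with the pivot (both at y = −0.075 m), so the lever is back at its stop.
- The hook block sits down at the plate, with the coils visibly stretched.
- The tin, loupe and specimen mount look unmoved in the images; I did not measure them.

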